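# Fetch the control vial from behind the reagent bottles

## Robot

A 7-joint arm with a two-finger parallel gripper is mounted at the origin on the work surface. World frame = base frame: x ahead of the robot, y to its left, z up, the work surface at z = 0. Lengths are in m, angles in rad, forces in N, time in s.
With the tool pointing down it reaches from about 0.4 to 0.875 m from the base axis. Payload 19.3 kg.
Tool frame: the origin (TCP) lies on the front face of the gripper's body, between the roots of the fingers; the fingertips stand 73 mm ahead of it and the grasp point (between the pads) lies 54 mm ahead of it; z points along the fingers, y is the direction in which the jaws open and shut (so a half turn about z gives the same grasp; the last joint's range is limited). The gripper opens to 85 mm and grips with 20 to 120 N. Pads are 22 mm wide; open, the fingers measure 114 mm over their backs; the gripper's body (76 mm by 85 mm) begins 54 mm behind the grasp point. The pads swing forward as they close: fully open they stand 13 mm farther back than shut.
Start: joints at [-1.271, 0.521, -0.036, 1.599, 0.021, 1.021, -0.113], TCP at [0.226, 0.583, 0.304] pointing down, gripper open.
Joint ranges: [-2.91, 2.91], [-0.3, 2.13], [-1.5, 1.42], [0.17, 2.43], [-1.26, 4.41], [0.16, 1.93], [-2.52, 2.52]. Speed limits (rad/s): [1.89, 1.89, 2.39, 2.39, 3.01, 3.01, 3.01].

## Interface

Orientations are given as [roll, pitch, yaw] about the fixed x, y, z axes, in that order (R = Rz(yaw) Ry(pitch) Rx(roll)).
In Python, from workcell import bot gives the robot as it stands.
- The arm moves only by the shell command python3 -m crank 'ROWS' [OPENING] [FORCE]. ROWS is a JSON object of lists of equal length, an entry for each row: "travel": the shift along the world's x, y, z in cm, a list of three; "rot": the turn, a rotation vector about the world's x, y, z in degrees, a list of three. A call has 1 to 8 rows; each row is the pose to reach, as a shift and turn from the pose commanded when the call began; what a row does not reach only later rows make up. A row lasts 1/10 s, in which the tool goes at most 50 mm and 8.59 degrees, less where a joint would pass 70% of its speed; a pose out of reach is approached as far as the arm can. A call with a gripper value outside its range is refused whole. OPENING is the opening, from -1 (shut) to 1 (fully open), so that 0 is half open, set as the call begins (- or left out, the last holds). The fingers move at their own pace and stop on an object; FORCE is the grip in N (left out, the last holds). Time passes only in rows, so rows that repeat a pose let the fingers close. It gives the time, the measured TCP pose, the force and the opening at its end, in the units of the state.
- bot.observe(): the state, without advancing time (a new reading comes with each control period).
- bot.grab_frame(name): name is "scene" or "top" or "wrist"; returns the picture (400x640x3 uint8, red, green, blue); there is no depth.
- bot.camera_model(name): a dict with "fx", "fy", "cx", "cy" (pixels), "R" (3x3) and "t" (3): a world point X has camera coordinates R X + t. Camera axes: x right, y down, z forward; pixel columns grow to the right and rows downward; lengths in m; the calibration is good to about 2 mm. A picture is of the moment at which its call begins: read the wrist's pose just before it. camera_model takes no time and is no camera call; for the wrist camera it gives the pose at the moment of the call.
- bot.job_done(): hands the job in, once; it reports no verdict.
Trained networks look in the newest picture that a camera, given by its name, has taken for a name from the list of things; names that differ only in an ending like _2 or _b are one class to them, and where a whole thing is asked for, a point or a joint stands for the part that bears it (a point fixed in the world has none). Each returns a list of dicts, best first, with "conf" (0 to 1); they miss things now and then, are a little off and sometimes report something else, mostly with a low value. They report only what shows in the picture. A call takes as long as a camera call.
- bot.silhouettes(camera, thing): "pixels" (400x640 bool, what is visible of it) and "box" ([centre column, centre row, width, height] in pixels, round what is visible of it).
The state is a dict: "clock": time; "qpos": joint angles; "qd": joint speeds; "joint_efforts": joint torques, N m; "position": TCP position; "tool_rot": TCP orientation; "force": force on the tool from outside, world axes, zero at the start; "moment": the same for the moment, N m; "grip_width": finger opening in m.
Only numpy, scipy, OpenCV 4.12 (cv2) and the standard library are available. Lean on these libraries where they do the work, as an engineer would, in place of code of your own. Each camera call takes 0.05 s, during which the arm holds its last target.

## Task

The short yellow-capped vial on the reagent station is hemmed in by the red, green and blue dropper bottles: first stand all three bottles in the steel tray, leaving the vial where it is meanwhile, then stand the vial in the middle of the scale's round pan. Once it is there, put the bottles back on the station, each standing centred on the pad of its own colour. Keep the vial and bottles upright throughout, and leave the white-capped bottle where it stands.

Things in the scene. Friction and masses are not known exactly. Their poses are not given: they have to be found in the camera images.
- bottle_red: loose dropper bottle with a red cap and pale red body, 40 g, 88 mm tall: a round body of 30 mm diameter up to 52 mm, tapering shoulder to 60 mm, cap collar of 25 mm diameter from 60 to 72 mm, narrow nozzle above. Origin at the centre of its underside, z up. It starts upright on one of the three pads, not necessarily its own
- bottle_green: loose dropper bottle with a green cap and pale green body, 40 g, 88 mm tall: a round body of 30 mm diameter up to 52 mm, tapering shoulder to 60 mm, cap collar of 25 mm diameter from 60 to 72 mm, narrow nozzle above. Origin at the centre of its underside, z up. It starts upright on one of the three pads, not necessarily its own
- bottle_blue: loose dropper bottle with a blue cap and pale blue body, 40 g, 88 mm tall: a round body of 30 mm diameter up to 52 mm, tapering shoulder to 60 mm, cap collar of 25 mm diameter from 60 to 72 mm, narrow nozzle above. Origin at the centre of its underside, z up. It starts upright on one of the three pads, not necessarily its own
- pad_red: fixed flat red disc of the reagent station, 46 mm diameter, 3 mm thick, on the station's white plate (135 x 165 mm, 6 mm thick, so the pad's top is 9 mm above the table). Origin at the centre of its underside, 6 mm above the table. The three pads lie on the left, right and robot side of the vial, 50 to 52 mm from its marked spot; which pad is where changes
- pad_green: fixed flat green disc of the reagent station, 46 mm diameter, 3 mm thick, on the station's white plate (135 x 165 mm, 6 mm thick, so the pad's top is 9 mm above the table). Origin at the centre of its underside, 6 mm above the table. The three pads lie on the left, right and robot side of the vial, 50 to 52 mm from its marked spot; which pad is where changes
- pad_blue: fixed flat blue disc of the reagent station, 46 mm diameter, 3 mm thick, on the station's white plate (135 x 165 mm, 6 mm thick, so the pad's top is 9 mm above the table). Origin at the centre of its underside, 6 mm above the table. The three pads lie on the left, right and robot side of the vial, 50 to 52 mm from its marked spot; which pad is where changes
- vial: loose short vial, dark red with a yellow cap, 25 g, 34 mm tall, round: 24 mm diameter up to 22 mm, then the yellow cap, 25 mm in diameter, to the top. Origin at the centre of its underside, z up. It starts upright on the station's 6 mm plate, hemmed in by the three taller bottles
- tray: fixed open steel tray, the side area, 220 mm (its x) by 150 mm (its y), rim 18 mm high, walls and floor 4 mm thick (its floor is 4 mm above the table). Origin at the centre of its underside, z up. Steel forceps, fixed, lie along its +y side (y from 48 to 66 mm, up to 11 mm high, x from -73 to 63 mm); the rest of the floor is free. Tray and scale stand on either side of the station and may swap sides
- pan (a point): centre of the top of the round steel pan, 68 mm diameter, of a small grey bench scale (fixed, 150 x 120 mm, housing 34 mm high); this point is 40 mm above the table, the highest part of the scale
- bottle_white: loose dropper bottle with a white cap, same shape and size as the others, standing on the table just beyond the station, about 100 mm behind the vial; it is not part of the job and stays where it is. Origin at the centre of its underside

How it is judged:
On the way, in this order (a step that is already met when the one before it is completed fails the run):
1. all three coloured bottles stand released in the tray, the vial still within 30 mm of where it was (x of bottle_red in the frame of tray between -0.105 and 0.105 m and y of bottle_red in the frame of tray between -0.07 and 0.07 m and z of bottle_red in the frame of tray between 0 and 0.008 m and angle between each of bottle_red, bottle_green, bottle_blue's own z axis and vertical below 0.15 rad and linear speed of each of bottle_red, bottle_green, bottle_blue below 0.03 m/s and contact force between the fingers and bottle_red below 0.3 N and x of bottle_green in the frame of tray between -0.105 and 0.105 m and y of bottle_green in the frame of tray between -0.07 and 0.07 m and z of bottle_green in the frame of tray between 0 and 0.008 m and contact force between the fingers and bottle_green below 0.3 N and x of bottle_blue in the frame of tray between -0.105 and 0.105 m and y of bottle_blue in the frame of tray between -0.07 and 0.07 m and z of bottle_blue in the frame of tray between 0 and 0.008 m and contact force between the fingers and bottle_blue below 0.3 N and distance of vial from where it was at the start of the episode below 0.03 m), for 0.2 s.
2. the vial stands released on the scale's pan within 15 mm of its centre, the three bottles still in the tray (horizontal distance between vial and pan below 0.015 m and z of vial in the frame of pan between -0.004 and 0.004 m and angle between each of vial, bottle_red, bottle_green, bottle_blue's own z axis and vertical below 0.15 rad and linear speed of each of vial, bottle_red, bottle_green, bottle_blue below 0.03 m/s and contact force between the fingers and vial below 0.3 N and x of bottle_red in the frame of tray between -0.105 and 0.105 m and y of bottle_red in the frame of tray between -0.07 and 0.07 m and z of bottle_red in the frame of tray between 0 and 0.008 m and contact force between the fingers and bottle_red below 0.3 N and x of bottle_green in the frame of tray between -0.105 and 0.105 m and y of bottle_green in the frame of tray between -0.07 and 0.07 m and z of bottle_green in the frame of tray between 0 and 0.008 m and contact force between the fingers and bottle_green below 0.3 N and x of bottle_blue in the frame of tray between -0.105 and 0.105 m and y of bottle_blue in the frame of tray between -0.07 and 0.07 m and z of bottle_blue in the frame of tray between 0 and 0.008 m and contact force between the fingers and bottle_blue below 0.3 N), for 0.2 s.
At the end, for the whole second after the job is handed in: Each coloured bottle stands upright, released and at rest on the pad of its own colour, within 10 mm of the pad's centre; the vial stands upright, released and at rest on the scale's pan within 15 mm of its centre; the white-capped bottle is within 20 mm of where it was (horizontal distance between bottle_red and pad_red below 0.01 m and z of bottle_red in the frame of pad_red between 0 and 0.006 m and angle between each of bottle_red, bottle_green, bottle_blue, vial's own z axis and vertical below 0.15 rad and linear speed of each of bottle_red, bottle_green, bottle_blue, vial below 0.03 m/s and contact force between the fingers and bottle_red below 0.3 N and horizontal distance between bottle_green and pad_green below 0.01 m and z of bottle_green in the frame of pad_green between 0 and 0.006 m and contact force between the fingers and bottle_green below 0.3 N and horizontal distance between bottle_blue and pad_blue below 0.01 m and z of bottle_blue in the frame of pad_blue between 0 and 0.006 m and contact force between the fingers and bottle_blue below 0.3 N and horizontal distance between vial and pan below 0.015 m and z of vial in the frame of pan between -0.004 and 0.004 m and contact force between the fingers and vial below 0.3 N and distance of bottle_white from where it was at the start of the episode below 0.02 m); the robot touches nothing.
It fails at once if a bottle or the vial is tipped by more than 0.7 rad (angle between any of bottle_red, bottle_green, bottle_blue, bottle_white, vial's own z axis and vertical above 0.7 rad).
It fails at once if the white-capped bottle is moved by more than 30 mm (distance of bottle_white from where it was at the start of the episode above 0.03 m).
It also fails if it takes over 138 s, if anything falls off the work surface, if the arm or the gripper's body presses on something with over 40 N, if the wrist force passes 120 N, or if a joint passes its speed limit or range.

## Working session

There is one attempt and no reset: what is moved stays moved. The work goes in short steps, Python scripts to look and compute and a shell command to move; the robot and the scene stay as the last step left them, time stands still between calls to the robot, and variables do not carry over. Pictures are saved under pics/ and viewed, and the job is handed in when it is done.

```bash
ls; mkdir -p pics
python3 - <<'E'
from workcell import bot
import cv2
print(bot.observe())
for n in("scene","top"):
    im=bot.grab_frame(n); cv2.imwrite(f"pics/{n}0.png",im[:,:,::-1])
    print(n,bot.camera_model(n))
E
```

```text
pics
{'clock': 0.0, 'qpos': array([-1.27121424,  0.52199866, -0.03631605,  1.59999105,  0.0212161 ,
        1.02107177, -0.11279484]), 'qd': array([-0.00210317, -0.00042929, -0.00120099,  0.00021957,  0.00037897,
        0.00097574, -0.00023326]), 'joint_efforts': array([ 2.90063263e-04, -9.27114701e+01,  1.97947159e+00, -3.69944608e+01,
        1.77066098e-02,  7.71265535e-03, -4.01704244e-05]), 'position': array([0.22583216, 0.58251402, 0.30334145]), 'tool_rot': array([-3.14051340e+00,  9.53080265e-05,  2.77180407e+00]), 'force': array([0.05944973, 0.76347342, 1.04869149]), 'moment': array([ 0.04148336, -0.00592673,  0.04008704]), 'grip_width': 0.08520101521503368}
scene {'fx': 391.75404501539333, 'fy': 391.75404501539333, 'cx': 321.2548594690476, 'cy': 201.35807900627054, 'R': array([[ 0.33729089,  0.9413669 ,  0.00795047],
       [ 0.78357305, -0.27605261, -0.5566042 ],
       [-0.52177403,  0.1939673 , -0.83073976]]), 't': array([-0.21241611, -0.41005574,  1.1968211 ])}
top {'fx': 518.6200657586829, 'fy': 518.6200657586829, 'cx': 322.7270211602668, 'cy': 196.4584475165551, 'R': array([[ 0.00163003, -0.99975504,  0.02207275],
       [-0.99545541, -0.00372389, -0.09515593],
       [ 0.09521481, -0.02181733, -0.99521764]]), 't': array([-0.01645633,  0.5920582 ,  1.00303588])}
```

View pics/scene0.png

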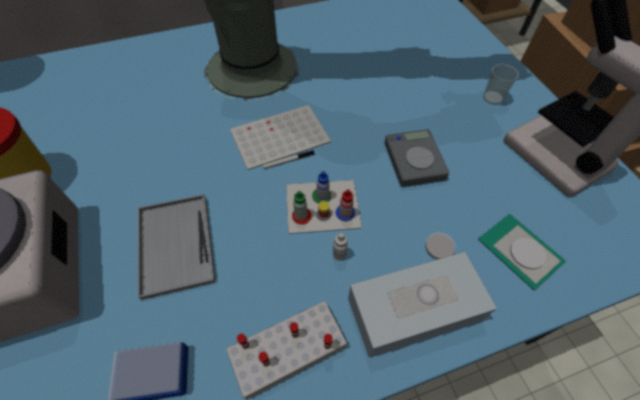

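View pics/top0.png

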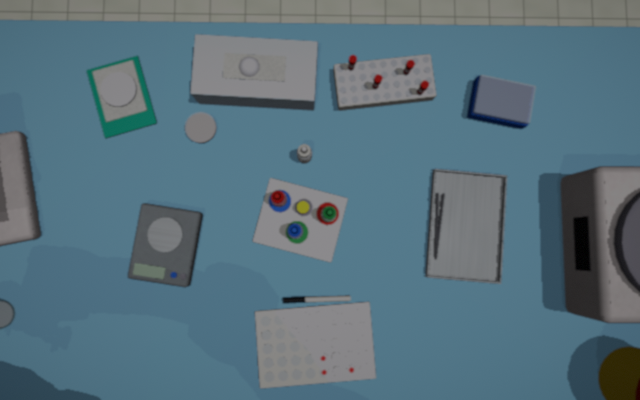

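```bash
cat > h.py <<'E'
from workcell import bot
import numpy as np, cv2
from scipy.optimize import minimize
def proj(cm,X):
    X=np.atleast_2d(X); c=X@np.array(cm["R"]).T+np.array(cm["t"])
    return np.c_[cm["fx"]*c[:,0]/c[:,2]+cm["cx"],cm["fy"]*c[:,1]/c[:,2]+cm["cy"]]
def ray(cm,uv,z):
    R=np.array(cm["R"]);t=np.array(cm["t"])
    d=R.T@np.array([(uv[0]-cm["cx"])/cm["fx"],(uv[1]-cm["cy"])/cm["fy"],1]); o=-R.T@t
    return o+d*(z-o[2])/d[2]
BOT=[(0,.015),(.052,.015),(.060,.0125),(.072,.0125),(.088,.004)]
VIAL=[(0,.012),(.022,.012),(.022,.0125),(.034,.0125)]
def sil(cm,p,prof,S=4,box=None):
    m=np.zeros((400*S//1,640*S),np.uint8) if box is None else None
    a=np.linspace(0,2*np.pi,24,endpoint=False)
    rings=[np.c_[p[0]+r*np.cos(a),p[1]+r*np.sin(a),np.full(24,p[2]+z)] for z,r in prof]
    for A,B in zip(rings[:-1],rings[1:]):
        h=cv2.convexHull(np.float32(proj(cm,np.r_[A,B])))
        cv2.fillConvexPoly(m,np.int32(np.round((h+.5)*S)),1)
    return m.reshape(400,S,640,S).mean((1,3))
def masks(things,cams=("top","scene")):
    out={}
    for c in cams:
        im=bot.grab_frame(c); cm=bot.camera_model(c)
        for t in things:
            d=bot.silhouettes(c,t)
            out[c,t]=(cm,d,im)
    return out
E
python3 - <<'E'
from h import *
import pickle
T=["bottle_red","bottle_green","bottle_blue","bottle_white","vial","pad_red","pad_green","pad_blue","tray","pan"]
o=masks(T); pickle.dump(o,open("o0.pkl","wb"))
for k,(cm,d,im) in o.items(): print(k,[(round(x["conf"],2),np.round(x["box"],1).tolist(),int(x["pixels"].sum())) for x in d[:3]])
E
```

```text
('top', 'bottle_red') [(0.57, [279.7, 197.7, 14.2, 14.4], 216)]
('top', 'bottle_green') [(0.77, [328.3, 213.8, 15.8, 19.4], 211), (0.43, [296.6, 234.9, 22.6, 24.5], 193)]
('top', 'bottle_blue') [(0.78, [295.8, 227.5, 16.8, 12.2], 170), (0.48, [327.1, 213.1, 13.9, 15.3], 201)]
('top', 'bottle_white') [(0.69, [305.1, 152.3, 17.4, 17.8], 253)]
('top', 'vial') []
('top', 'pad_red') [(0.51, [326.8, 213.4, 24.0, 23.1], 168)]
('top', 'pad_green') [(0.67, [297.8, 234.5, 21.6, 27.4], 173)]
('top', 'pad_blue') [(0.54, [280.5, 201.8, 24.3, 16.5], 162)]
('top', 'tray') [(0.89, [467.4, 226.4, 81.9, 115.0], 8332)]
('top', 'pan') [(0.68, [164.6, 243.7, 70.5, 82.2], 4845)]
('scene', 'bottle_red') [(0.91, [346.9, 204.6, 7.5, 26.8], 312)]
('scene', 'bottle_green') [(0.8, [300.6, 204.2, 17.5, 30.5], 372)]
('scene', 'bottle_blue') [(0.83, [321.6, 184.7, 14.0, 31.2], 326)]
('scene', 'bottle_white') [(0.66, [340.6, 248.4, 18.5, 22.9], 359)]
('scene', 'vial') [(0.43, [324.6, 208.9, 10.7, 13.8], 145)]
('scene', 'pad_red') [(0.61, [176.1, 246.6, 80.5, 109.1], 6779)]
('scene', 'pad_green') [(0.51, [316.0, 196.5, 12.3, 11.6], 58)]
('scene', 'pad_blue') [(0.58, [346.1, 215.2, 18.1, 14.3], 58)]
('scene', 'tray') [(0.93, [175.5, 246.9, 81.4, 106.9], 6861), (0.21, [417.0, 158.5, 66.7, 57.6], 2632)]
('scene', 'pan') [(0.93, [417.0, 157.9, 68.3, 56.1], 2587)]
```

Run:
```python
import cv2
a=cv2.imread("pics/top0.png")[130:275,240:365]; cv2.imwrite("pics/topc.png",cv2.resize(a,None,fx=4,fy=4,interpolation=cv2.INTER_CUBIC))
```

```text
(no output)
```

View pics/topc.png

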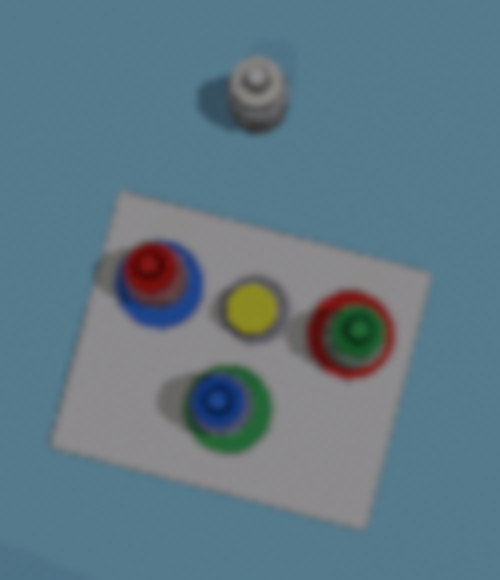

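```bash
cat >> h.py <<'E'
def fit(cm,mask,z,prof=BOT,p0=None):
    v,u=np.nonzero(mask); g=ray(cm,(u.mean(),v.mean()),z+prof[-1][0]/2)
    if p0 is None:p0=g[:2]
    f=lambda p:-np.minimum(s:=sil(cm,[p[0],p[1],z],prof,2),mask).sum()/np.maximum(s,mask).sum()
    r=minimize(f,p0,method="Nelder-Mead",options=dict(initial_simplex=np.array([p0,p0+[.006,0],p0+[0,.006]]),xatol=2e-4,fatol=1e-4))
    return r.x,-r.fun
def blob(hsv,lo,hi,roi=None):
    m=cv2.inRange(hsv,lo,hi)
    return m
E
python3 - <<'E'
from h import *
import pickle
o=pickle.load(open("o0.pkl","rb"))
for c in("top","scene"):
    for t,z in(("bottle_red",.009),("bottle_green",.009),("bottle_blue",.009),("bottle_white",0)):
        cm,d,im=o[c,t]
        if d: p,i=fit(cm,d[0]["pixels"].astype(float),z); print(c,t,np.round(p,4),round(i,2))
cm,d,im=o["scene","vial"]; print("vial",fit(cm,d[0]["pixels"].astype(float),.006,VIAL))
cm=o["top","tray"][0]; im=o["top","tray"][2]
hsv=cv2.cvtColor(im,cv2.COLOR_RGB2HSV)
# vial yellow cap
def cen(m):
    n,l,s,c=cv2.connectedComponentsWithStats(m); 
    return [(s[i,4],c[i].round(1).tolist()) for i in range(1,n) if s[i,4]>12]
roi=np.zeros(hsv.shape[:2],np.uint8); roi[175:270,245:360]=255
y=cv2.inRange(hsv,(24,100,60),(36,255,255))&roi
for a,cc in cen(y): print("yel",a,cc,ray(cm,cc,.040).round(4))
# plate: non-blue & in roi -> min area rect over everything not table
tab=cv2.inRange(hsv,(90,70,0),(110,255,255)); print(hsv[180,340],hsv[240,270],hsv[250,310],hsv[201,281])
W=(hsv[:,:,1]<60).astype(np.uint8)*255&roi; W=cv2.morphologyEx(W,cv2.MORPH_CLOSE,np.ones((25,25)))
n,l,s,c=cv2.connectedComponentsWithStats(W); i=1+np.argmax(s[1:,4]); 
pts=cv2.boxPoints(cv2.minAreaRect(np.argwhere(l==i)[:,::-1].astype(np.float32)))
P=np.array([ray(cm,p,.006)[:2] for p in pts]); print("plate",pts.round(1).tolist(),P.round(4).tolist(),P.mean(0),[np.linalg.norm(P[k]-P[k-1]).round(4) for k in range(4)])
# tray top/pan
for t,z in(("tray",.018),("pan",.034)):
    m=o["top",t][1][0]["pixels"].astype(np.uint8)
    r=cv2.minAreaRect(np.argwhere(m)[:,::-1].astype(np.float32)); pts=cv2.boxPoints(r)
    P=np.array([ray(cm,p,z)[:2] for p in pts]); print(t,P.round(4).tolist(),P.mean(0),[np.linalg.norm(P[k]-P[k-1]).round(4) for k in range(4)])
g=cv2.cvtColor(im,cv2.COLOR_RGB2GRAY); print(cv2.HoughCircles(g[200:290,125:205],cv2.HOUGH_GRADIENT,1.5,50,param1=60,param2=15,minRadius=14,maxRadius=22))
cc=ray(cm,(165,235),.04);print("pan approx",cc)
E
```

```text
top bottle_red [0.5874 0.0726] 0.9
top bottle_green [ 0.557  -0.0245] 0.94
top bottle_blue [0.5255 0.0409] 0.81
top bottle_white [0.6783 0.0234] 0.95
scene bottle_red [0.5867 0.0737] 0.87
scene bottle_green [ 0.5562 -0.0245] 0.93
scene bottle_blue [0.5225 0.042 ] 0.91
scene bottle_white [0.6792 0.0239] 0.94
vial (array([0.57125845, 0.02630214]), np.float64(0.8297567954220315))
yel 129 [302.4, 207.0] [0.5701 0.0252 0.04  ]
[100 100 140] [140   5 140] [135   4 140] [  0 185 102]
plate [[251.39999389648438, 241.5], [268.70001220703125, 176.5], [348.29998779296875, 197.6999969482422], [331.0, 262.70001220703125]] [[0.5027, 0.1278], [0.6346, 0.0948], [0.592, -0.0674], [0.4607, -0.0323]] [0.54750853 0.03073167] [np.float64(0.1655), np.float64(0.136), np.float64(0.1677), np.float64(0.1359)]
tray [[0.4308, -0.2154], [0.6521, -0.2348], [0.6417, -0.3939], [0.4201, -0.3712]] [ 0.53616799 -0.30382973] [np.float64(0.1562), np.float64(0.2222), np.float64(0.1594), np.float64(0.2228)]
pan [[0.4323, 0.3643], [0.5802, 0.3446], [0.5593, 0.2199], [0.4116, 0.2414]] [0.49586352 0.29252904] [np.float64(0.1246), np.float64(0.1491), np.float64(0.1264), np.float64(0.1492)]
[[[39.75 33.75 17.9 ]]]
pan approx [0.51475378 0.29125503 0.04      ]
```

```bash
python3 -m crank '{"travel":[[1,-2,0],[3,-5.5,0],[5,-9,0],[7.5,-13.5,0],[10,-18,0],[12.5,-22.5,0],[15,-27,0],[17.5,-31.5,0]],"rot":[[0,0,0],[0,0,0],[0,0,0],[0,0,0],[0,0,0],[0,0,0],[0,0,0],[0,0,0]]}' 1 40
python3 -m crank '{"travel":[[2.5,-4.5,0],[5,-9,0],[7.5,-13.5,0],[10,-18,0],[11.5,-21,0],[12.3,-22.6,0],[12.3,-22.6,0],[12.3,-22.6,0]],"rot":[[0,0,0],[0,0,0],[0,0,0],[0,0,0],[0,0,0],[0,0,0],[0,0,0],[0,0,0]]}' 0.1
python3 - <<'E'
from h import *
print(bot.observe()["position"],bot.observe()["grip_width"],bot.observe()["qpos"])
cm=bot.camera_model("wrist");im=bot.grab_frame("wrist");print(cm)
cv2.imwrite("pics/w1.png",im[:,:,::-1])
E
```

```text
clock: 2.0
position: [0.398, 0.2724, 0.3042]
tool_rot: [3.141, 0.0, 2.772]
force: [1.3, -0.7, -0.0]
grip_width: 0.0852
clock: 2.8
position: [0.5202, 0.0485, 0.3038]
tool_rot: [3.141, -0.0, 2.771]
force: [-0.4, 1.0, 1.4]
grip_width: 0.0466
[0.52015989 0.04845445 0.30382048] 0.04662147250038254 [-0.32117245  0.36214795  0.14898205  1.87522781 -0.06704281  0.90920655
  1.0601348 ]
{'fx': 327.21700377013053, 'fy': 327.21700377013053, 'cx': 319.09933682605583, 'cy': 202.9170633941414, 'R': array([[ 3.60367471e-01,  9.32810353e-01, -3.63027816e-04],
       [ 9.01497035e-01, -3.48170328e-01,  2.57061314e-01],
       [ 2.39663059e-01, -9.29638040e-02, -9.66395028e-01]]), 't': array([-0.23283224, -0.48491362,  0.25774184])}
```

View pics/w1.png

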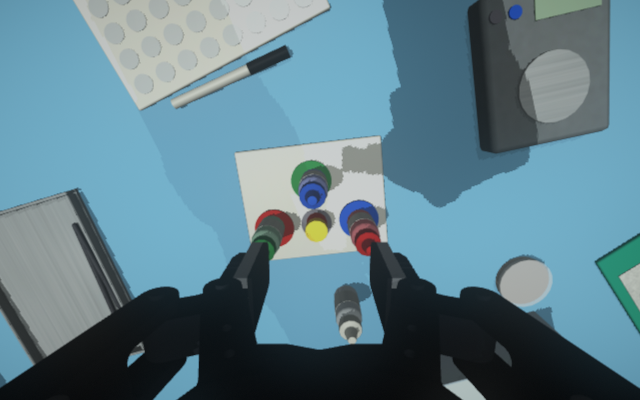

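```bash
cat >> h.py <<'E'
COL={"red":[((0,120,60),(8,255,255)),((172,120,60),(180,255,255))],"green":[((40,90,30),(85,255,255))],"blue":[((106,140,60),(125,255,255))],"yellow":[((22,120,80),(36,255,255))]}
def cmask(im,col):
    hsv=cv2.cvtColor(im,cv2.COLOR_RGB2HSV)
    return sum(cv2.inRange(hsv,a,b) for a,b in COL[col])
def blobs(im,col,amin=20):
    n,l,s,c=cv2.connectedComponentsWithStats(cmask(im,col))
    return [(int(s[i,4]),c[i].round(1),(l==i)) for i in range(1,n) if s[i,4]>=amin]
def pan(im,cm,box):
    x0,y0,x1,y1=box; g=cv2.cvtColor(im,cv2.COLOR_RGB2GRAY)[y0:y1,x0:x1]
E
python3 - <<'E'
from h import *
cm=bot.camera_model("wrist");im=bot.grab_frame("wrist")
for c,z in(("red",.009),("green",.009),("blue",.009),("yellow",.034+.006)):
    for a,cc,m in blobs(im,c): 
        if 230<cc[0]<390 and 130<cc[1]<270: print(c,a,cc,ray(cm,cc,z).round(4)[:2], ray(cm,cc,.081).round(4)[:2])
for t in("pad_red","pad_green","pad_blue","bottle_blue","vial","bottle_red","bottle_green"):
    d=bot.silhouettes("wrist",t)
    for x in d[:2]:
        z=.009 if "bott" in t else .006
        p,i=fit(cm,x["pixels"].astype(float),z,BOT if "bott" in t else VIAL if t=="vial" else [(0,.023),(.003,.023)])
        print(t,round(x["conf"],2),np.round(x["box"],0),p.round(4),round(i,2))
g=cv2.cvtColor(im,cv2.COLOR_RGB2HSV)
print(g[70,570],g[100,535],g[130,500])
E
```

```text
red 374 [279.  224.1] [ 0.5567 -0.0152] [0.5374 0.0021]
red 340 [364.7 242.8] [0.615 0.071] [0.5842 0.0713]
green 460 [307.  172.8] [0.512  0.0378] [0.5015 0.0447]
green 132 [266.5 246.4] [ 0.5772 -0.0401] [ 0.5539 -0.0178]
blue 432 [311.2 196. ] [0.5387 0.0324] [0.523  0.0404]
blue 457 [355.2 212.7] [0.5756 0.0728] [0.5526 0.0728]
yellow 375 [315.4 230.7] [0.5694 0.026 ] [0.5559 0.0318]
pad_red 0.71 [274. 228.  41.  33.] [ 0.5584 -0.0227] 0.4
pad_green 0.8 [312. 177.  43.  32.] [0.5203 0.0381] 0.41
pad_blue 0.89 [359. 217.  36.  35.] [0.5833 0.0734] 0.4
bottle_blue 0.7 [313. 189.  28.  41.] [0.523  0.0408] 0.91
vial 0.82 [315. 228.  20.  31.] [0.5705 0.0252] 0.85
bottle_red 0.78 [363. 236.  33.  49.] [0.585  0.0733] 0.88
bottle_green 0.67 [266. 239.  33.  41.] [ 0.5546 -0.0228] 0.65
[ 86  13 153] [ 86  13 155] [99 34 74]
```

```bash
python3 -m crank '{"travel":[[0,0,-4],[0,0,-8],[0,0,-10]],"rot":[[0,0,0],[0,0,0],[0,0,0]]}'
python3 -m crank '{"travel":[[0,0,0],[0,0,0]],"rot":[[0,0,0],[0,0,0]]}'
```

```text
clock: 3.55
position: [0.5193, 0.0483, 0.2013]
tool_rot: [-3.14, -0.002, 2.772]
force: [0.1, 0.3, -0.5]
grip_width: 0.0469
clock: 3.75
position: [0.5206, 0.0482, 0.2045]
tool_rot: [-3.142, 0.0, 2.772]
force: [0.3, 0.1, 0.1]
grip_width: 0.0471
```

```bash
python3 -m crank '{"travel":[[0.27,-0.72,0],[0.27,-0.72,0],[0.27,-0.72,-3],[0.27,-0.72,-6],[0.27,-0.72,-8.5],[0.27,-0.72,-9.85],[0.27,-0.72,-9.85],[0.27,-0.72,-9.85]],"rot":[[0,0,0],[0,0,0],[0,0,0],[0,0,0],[0,0,0],[0,0,0],[0,0,0],[0,0,0]]}'
python3 - <<'E'
from h import *
im=bot.grab_frame("wrist");cv2.imwrite("pics/w2.png",im[:,:,::-1])
print(bot.observe()["position"])
E
```

```text
clock: 4.55
position: [0.5235, 0.0409, 0.1063]
tool_rot: [3.141, 0.001, 2.772]
force: [-0.7, -0.3, 0.7]
grip_width: 0.0471
[0.52364911 0.04096817 0.10659556]
```

View pics/w2.png

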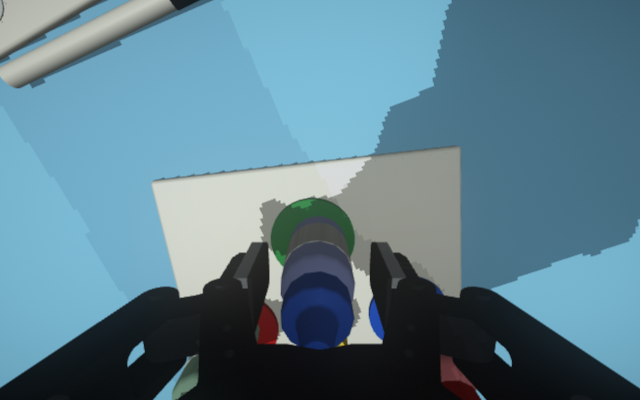

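The blue bottle (cap about (318,300)) stands centred between the pads. I'll grip it and lift.

```bash
python3 -m crank '{"travel":[[0,0,0],[0,0,0],[0,0,0],[0,0,0],[0,0,0]],"rot":[[0,0,0],[0,0,0],[0,0,0],[0,0,0],[0,0,0]]}' -1 25
python3 -m crank '{"travel":[[0,0,0.5],[0,0,2],[0,0,4.5],[0,0,7.5],[0,0,10],[0,0,11.5],[0,0,12],[0,0,12]],"rot":[[0,0,0],[0,0,0],[0,0,0],[0,0,0],[0,0,0],[0,0,0],[0,0,0],[0,0,0]]}'
python3 - <<'E'
from h import *
im=bot.grab_frame("wrist");cv2.imwrite("pics/w3.png",im[:,:,::-1])
print(bot.observe()["position"])
E
```

```text
clock: 5.1
position: [0.5236, 0.041, 0.1065]
tool_rot: [3.141, 0.002, 2.772]
force: [-0.6, -1.3, 10.6]
grip_width: 0.0294
clock: 5.9
position: [0.5231, 0.0411, 0.226]
tool_rot: [3.141, 0.001, 2.772]
force: [0.1, 0.8, -0.7]
grip_width: 0.0292
[0.52287678 0.04103884 0.22523418]
```

View pics/w3.png

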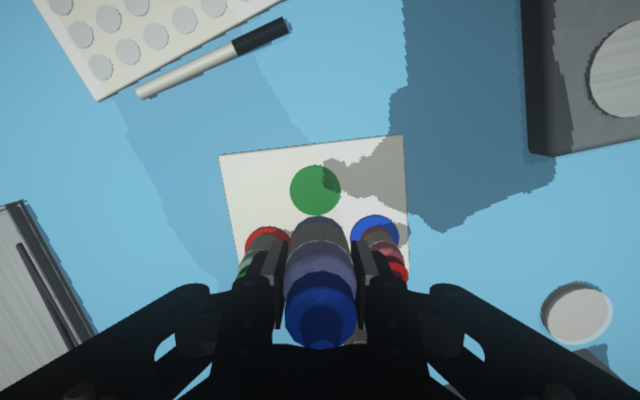

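```bash
python3 - <<'E'
from h import *
cm=bot.camera_model("wrist");im=bot.grab_frame("wrist")
b=max([x for x in blobs(im,"green") if 280<x[1][0]<350 and x[1][1]<230],key=lambda x:x[0]); print(b[0],b[1],ray(cm,b[1],.009))
E
python3 -m crank '{"travel":[[0.2,-1,0],[0.6,-3,0],[1.3,-6.5,0],[2.2,-10.5,0],[3.2,-15,0],[4.2,-20,0],[5.2,-25,0],[6.2,-29.5,0]],"rot":[[0,0,0],[0,0,0],[0,0,0],[0,0,0],[0,0,0],[0,0,0],[0,0,0],[0,0,0]]}'
python3 -m crank '{"travel":[[0.7,-3.5,0],[1.2,-5.7,0],[1.5,-6.7,0],[1.5,-6.8,0],[1.5,-6.8,0],[1.5,-6.8,0]],"rot":[[0,0,0],[0,0,0],[0,0,0],[0,0,0],[0,0,0],[0,0,0]]}'
```

```text
1940 [314.9 190.9] [0.52123494 0.03784831 0.009     ]
clock: 6.8
position: [0.5844, -0.2572, 0.2245]
tool_rot: [-3.141, -0.001, 2.771]
force: [1.3, 0.6, 0.3]
grip_width: 0.0292
clock: 7.4
position: [0.6002, -0.3205, 0.2253]
tool_rot: [3.141, -0.0, 2.773]
force: [-0.3, 1.1, -1.0]
grip_width: 0.0292
```

```bash
python3 -m crank '{"travel":[[0,0,-1],[0,0,-3.5],[0,0,-6.5],[0,0,-9],[0,0,-10.5],[0,0,-11.3],[0,0,-12],[0,0,-12.2]],"rot":[[0,0,0],[0,0,0],[0,0,0],[0,0,0],[0,0,0],[0,0,0],[0,0,0],[0,0,0]]}'
python3 - <<'E'
from h import *
im=bot.grab_frame("scene");cv2.imwrite("pics/s4.png",cv2.resize(im[130:330,100:400,::-1],None,fx=2.6,fy=2.6))
print(bot.observe()["position"],bot.observe()["force"])
E
```

```text
clock: 8.2
position: [0.6001, -0.322, 0.1034]
tool_rot: [-3.142, 0.0, 2.772]
force: [0.5, -0.0, 0.3]
grip_width: 0.0294
[ 0.60017425 -0.32203158  0.10348668] [-0.3886948   0.11932581 -1.18814538]
```

View pics/s4.png

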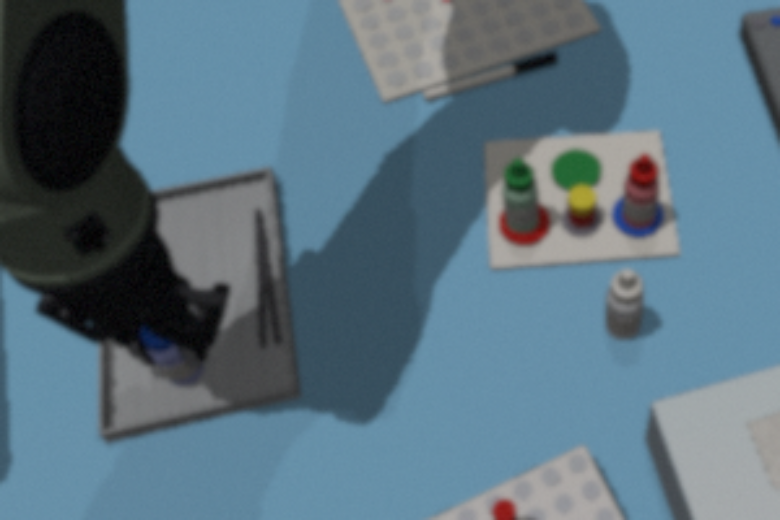

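```bash
python3 -m crank '{"travel":[[0,0,-0.1],[0,0,-0.15],[0,0,-0.15]],"rot":[[0,0,0],[0,0,0],[0,0,0]]}'
python3 -m crank '{"travel":[[0,0,0],[0,0,0],[0,0,0],[0,0,2],[0,0,5],[0,0,9],[0,0,13],[0,0,15]],"rot":[[0,0,0],[0,0,0],[0,0,0],[0,0,0],[0,0,0],[0,0,0],[0,0,0],[0,0,0]]}' 0.1
python3 - <<'E'
from h import *
im=bot.grab_frame("wrist");cv2.imwrite("pics/w5.png",im[:,:,::-1])
cm=bot.camera_model("wrist")
for x in bot.silhouettes("wrist","bottle_blue")[:1]: print(x["box"],fit(cm,x["pixels"].astype(float),.004))
print(bot.observe()["position"])
E
```

```text
clock: 8.55
position: [0.6002, -0.3221, 0.1023]
tool_rot: [-3.142, 0.001, 2.772]
force: [0.3, -0.2, -0.5]
grip_width: 0.0297
clock: 9.35
position: [0.6007, -0.3225, 0.2557]
tool_rot: [-3.141, 0.004, 2.772]
force: [1.2, -1.0, -1.4]
grip_width: 0.0472
[318.4, 192.6, 32.6, 46.8] (array([ 0.60075816, -0.32311377]), np.float64(0.9580705009276438))
[ 0.60093854 -0.32263517  0.2554584 ]
```

View pics/w5.png

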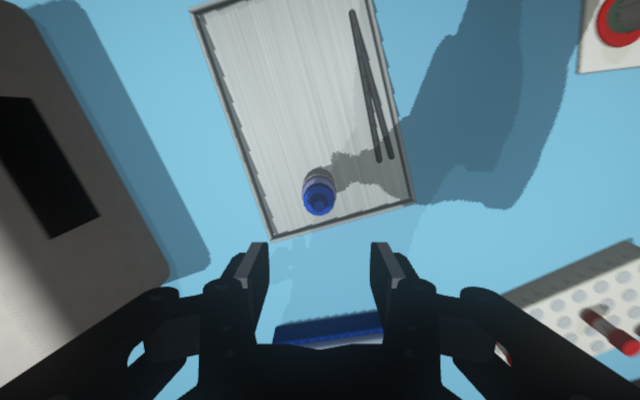

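```bash
python3 -m crank '{"travel":[[-0.3,1.5,0],[-0.6,4,0],[-1,7.5,0],[-1.6,11,0],[-2.2,14.5,0],[-2.7,18,0],[-3.2,21.5,0],[-3.7,24.5,0]],"rot":[[0,0,6],[0,0,14],[0,0,22],[0,0,30],[0,0,38],[0,0,46],[0,0,54],[0,0,62]]}'
python3 -m crank '{"travel":[[-0.3,2.5,0],[-0.6,4.2,0],[-0.8,5.3,0],[-0.8,5.3,0],[-0.8,5.3,0],[-0.8,5.3,0]],"rot":[[0,0,8],[0,0,15],[0,0,20],[0,0,20],[0,0,20],[0,0,20]]}'
python3 - <<'E'
from h import *
cm=bot.camera_model("wrist");im=bot.grab_frame("wrist");cv2.imwrite("pics/w6.png",im[:,:,::-1])
for t,z,pr in(("bottle_green",.009,BOT),("bottle_red",.009,BOT),("vial",.006,VIAL)):
  for x in bot.silhouettes("wrist",t)[:1]: print(t,x["conf"],x["box"],fit(cm,x["pixels"].astype(float),z,pr))
o=bot.observe();print(o["position"],o["tool_rot"],o["qpos"])
E
```

```text
clock: 10.25
position: [0.5624, -0.0751, 0.2514]
tool_rot: [3.141, -0.0, -2.423]
force: [0.1, -0.2, -0.3]
grip_width: 0.0469
clock: 10.85
position: [0.555, -0.0249, 0.2516]
tool_rot: [3.141, -0.0, -2.084]
force: [-0.6, -0.4, 0.1]
grip_width: 0.0469
bottle_green 0.72 [316.0, 197.3, 35.3, 45.3] (array([ 0.55609526, -0.02569399]), np.float64(0.9576502732240437))
bottle_red 0.55 [342.0, 302.2, 34.3, 68.7] (array([0.58616979, 0.07280606]), np.float64(0.9296703296703297))
vial 0.61 [331.4, 239.9, 27.9, 33.9] (array([0.56920116, 0.02476383]), np.float64(0.9131238447319778))
[ 0.55504284 -0.02444909  0.25180466] [ 3.14158769e+00 -1.69546084e-04 -2.08166039e+00] [ 0.11615556  0.48300517 -0.24352712  1.82795256  0.14999669  0.84855529
  2.43071064]
```

View pics/w6.png

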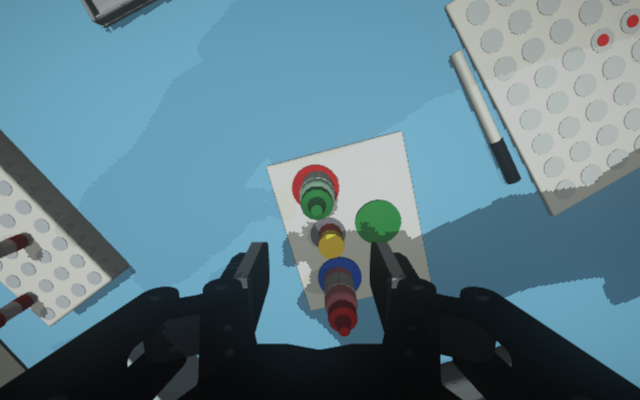

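```bash
python3 -m crank '{"travel":[[0,0,0],[0,0,0],[0,0,0],[0,0,0],[0,0,0],[0,0,0],[0,0,0],[0,0,0]],"rot":[[0,0,-5],[0,0,-13],[0,0,-21],[0,0,-29],[0,0,-37],[0,0,-45],[0,0,-53],[0,0,-61]]}'
python3 -m crank '{"travel":[[0,0,0],[0,0,0],[0,0,0],[0,0,0],[0,0,0],[0,0,0],[0,0,0],[0,0,0]],"rot":[[0,0,-8],[0,0,-16],[0,0,-24],[0,0,-32],[0,0,-40],[0,0,-48],[0,0,-56],[0,0,-64]]}'
python3 -m crank '{"travel":[[0,0,0],[0,0,0],[0,0,0],[0,0,0],[0,0,0]],"rot":[[0,0,-8],[0,0,-14],[0,0,-18],[0,0,-18],[0,0,-18]]}'
python3 - <<'E'
from h import *
cm=bot.camera_model("wrist");im=bot.grab_frame("wrist");cv2.imwrite("pics/w7.png",im[:,:,::-1])
for t,z,pr in(("bottle_green",.009,BOT),("bottle_red",.009,BOT),("vial",.006,VIAL)):
  for x in bot.silhouettes("wrist",t)[:1]: print(t,x["conf"],x["box"],fit(cm,x["pixels"].astype(float),z,pr))
o=bot.observe();print(o["position"],o["tool_rot"],o["qpos"])
E
```

```text
clock: 11.85
position: [0.5551, -0.0242, 0.2519]
tool_rot: [-3.142, 0.0, 3.132]
force: [0.0, -0.2, 1.1]
grip_width: 0.0468
clock: 12.65
position: [0.5551, -0.0241, 0.2519]
tool_rot: [3.141, 0.0, 2.015]
force: [0.1, 0.3, 0.1]
grip_width: 0.047
clock: 13.15
position: [0.555, -0.024, 0.2519]
tool_rot: [-3.142, 0.0, 1.709]
force: [0.5, 0.5, -0.0]
grip_width: 0.0475
bottle_green 0.58 [319.7, 198.8, 37.2, 44.7] (array([ 0.55687543, -0.02464817]), np.float64(0.9332197614991482))
bottle_red 0.65 [377.4, 80.4, 49.0, 43.3] (array([0.58652177, 0.07294076]), np.float64(0.9537555651299727))
vial 0.58 [345.9, 136.1, 30.3, 29.1] (array([0.57034808, 0.02615027]), np.float64(0.9044067796610169))
[ 0.55503746 -0.0240971   0.25193237] [ 3.14149407e+00 -8.50451240e-05  1.70796040e+00] [-0.34808815  0.50672411  0.39576408  1.85266049 -0.25598784  0.8320313
  0.3137561 ]
```

View pics/w7.png

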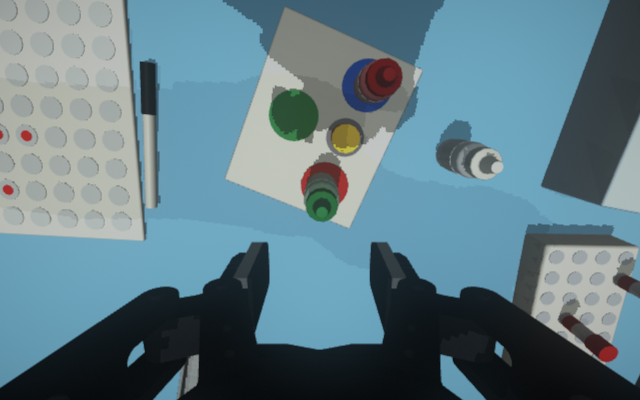

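```bash
python3 -m crank '{"travel":[[0.15,-0.07,-2],[0.15,-0.07,-5.5],[0.15,-0.07,-9.5],[0.15,-0.07,-12.5],[0.15,-0.07,-14],[0.15,-0.07,-14.6],[0.15,-0.07,-14.6],[0.15,-0.07,-14.6]],"rot":[[0,0,0],[0,0,0],[0,0,0],[0,0,0],[0,0,0],[0,0,0],[0,0,0],[0,0,0]]}'
python3 -m crank '{"travel":[[0,0,0],[0,0,0],[0,0,0],[0,0,0],[0,0,0]],"rot":[[0,0,0],[0,0,0],[0,0,0],[0,0,0],[0,0,0]]}' -1 25
python3 -m crank '{"travel":[[0,0,0.5],[0,0,2],[0,0,4.5],[0,0,7.5],[0,0,10],[0,0,11.5],[0,0,12],[0,0,12]],"rot":[[0,0,0],[0,0,0],[0,0,0],[0,0,0],[0,0,0],[0,0,0],[0,0,0],[0,0,0]]}'
python3 - <<'E'
from h import *
im=bot.grab_frame("wrist");cv2.imwrite("pics/w8.png",im[:,:,::-1])
E
```

```text
clock: 14.15
position: [0.5572, -0.0248, 0.1071]
tool_rot: [3.14, 0.0, 1.707]
force: [0.1, -0.6, 0.1]
grip_width: 0.0467
clock: 14.65
position: [0.557, -0.0247, 0.1071]
tool_rot: [3.14, -0.0, 1.707]
force: [-1.8, -0.1, 10.5]
grip_width: 0.0287
clock: 15.45
position: [0.5567, -0.0246, 0.2269]
tool_rot: [3.14, -0.0, 1.707]
force: [-0.2, 0.6, -0.6]
grip_width: 0.029
```

View pics/w8.png

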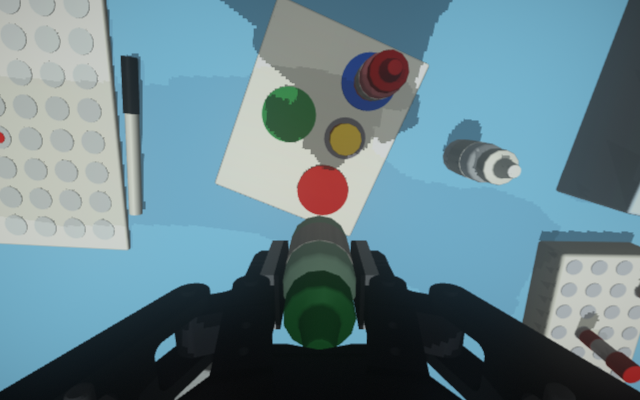

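```bash
python3 - <<'E'
from h import *
cm=bot.camera_model("wrist");im=bot.grab_frame("wrist")
for c in("red","green"):
    for b in blobs(im,c,600): print(c,b[0],b[1],ray(cm,b[1],.009)[:2])
E
python3 -m crank '{"travel":[[-0.1,-1,0],[-0.3,-3,0],[-0.6,-6.5,0],[-0.9,-10.5,0],[-1.2,-15,0],[-1.6,-19.5,0],[-2,-23.5,0],[-2.3,-26.5,0]],"rot":[[0,0,0],[0,0,0],[0,0,0],[0,0,0],[0,0,0],[0,0,0],[0,0,0],[0,0,0]]}'
python3 -m crank '{"travel":[[-0.2,-2,0],[-0.3,-2.6,0],[-0.3,-2.6,0],[-0.3,-2.6,0]],"rot":[[0,0,0],[0,0,0],[0,0,0],[0,0,0]]}'
```

```text
red 1152 [389.2  69.7] [0.59901955 0.08402606]
red 1950 [322.9 190. ] [ 0.55944755 -0.02327229]
green 2295 [289.  113.9] [0.52177819 0.03806166]
green 4527 [319.  310.3] [ 0.57282278 -0.14511508]
clock: 16.35
position: [0.5319, -0.2933, 0.2252]
tool_rot: [-3.14, 0.0, 1.705]
force: [-0.2, 0.2, -1.3]
grip_width: 0.0289
clock: 16.75
position: [0.5306, -0.3148, 0.2255]
tool_rot: [-3.141, -0.001, 1.708]
force: [-0.5, 0.7, -0.6]
grip_width: 0.0289
```

```bash
python3 -m crank '{"travel":[[0,0,-1],[0,0,-3.5],[0,0,-6.5],[0,0,-9],[0,0,-10.5],[0,0,-11.5],[0,0,-12.1],[0,0,-12.25]],"rot":[[0,0,0],[0,0,0],[0,0,0],[0,0,0],[0,0,0],[0,0,0],[0,0,0],[0,0,0]]}'
python3 -m crank '{"travel":[[0,0,-0.05],[0,0,-0.05],[0,0,-0.05]],"rot":[[0,0,0],[0,0,0],[0,0,0]]}'
python3 -m crank '{"travel":[[0,0,0],[0,0,0],[0,0,0],[0,0,2],[0,0,5],[0,0,9],[0,0,13],[0,0,15]],"rot":[[0,0,0],[0,0,0],[0,0,0],[0,0,0],[0,0,0],[0,0,0],[0,0,0],[0,0,0]]}' 0.1
python3 - <<'E'
from h import *
im=bot.grab_frame("wrist");cv2.imwrite("pics/w9.png",im[:,:,::-1])
cm=bot.camera_model("wrist")
for t in("bottle_green","bottle_blue"):
  for x in bot.silhouettes("wrist",t)[:1]: print(x["box"],fit(cm,x["pixels"].astype(float),.004))
print(bot.observe()["position"])
E
```

```text
clock: 17.55
position: [0.5307, -0.3156, 0.1033]
tool_rot: [3.142, 0.0, 1.707]
force: [1.2, -0.2, 0.1]
grip_width: 0.0292
clock: 17.85
position: [0.5308, -0.3158, 0.1035]
tool_rot: [3.141, 0.0, 1.707]
force: [-0.2, 0.1, -0.5]
grip_width: 0.0291
clock: 18.65
position: [0.531, -0.3163, 0.2563]
tool_rot: [3.139, 0.002, 1.707]
force: [0.5, 0.1, -1.3]
grip_width: 0.0471
[315.9, 192.6, 32.3, 42.1] (array([ 0.53153976, -0.31651871]), np.float64(0.9084098145720172))
[394.1, 210.8, 40.9, 52.3] (array([ 0.60204636, -0.32346417]), np.float64(0.9581807081807082))
[ 0.53089318 -0.31581821  0.25408025]
```

View pics/w9.png

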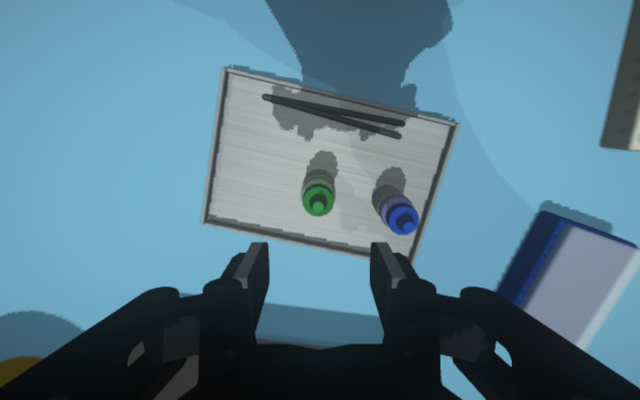

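```bash
python3 -m crank '{"travel":[[0.2,2,0],[0.6,5.5,0],[1.2,10,0],[1.8,14.5,0],[2.5,19,0],[3.2,23.5,0],[3.9,28,0],[4.5,32,0]],"rot":[[0,0,0],[0,0,0],[0,0,0],[0,0,0],[0,0,0],[0,0,0],[0,0,0],[0,0,0]]}'
python3 -m crank '{"travel":[[0.5,3.5,0],[0.8,5.8,0],[1,6.9,0],[1,6.9,0],[1,6.9,0],[1,6.9,0]],"rot":[[0,0,0],[0,0,0],[0,0,0],[0,0,0],[0,0,0],[0,0,0]]}'
python3 - <<'E'
from h import *
cm=bot.camera_model("wrist");im=bot.grab_frame("wrist");cv2.imwrite("pics/w10.png",im[:,:,::-1])
for t,z,pr in(("bottle_red",.009,BOT),("vial",.006,VIAL)):
  for x in bot.silhouettes("wrist",t)[:1]: print(t,x["conf"],x["box"],fit(cm,x["pixels"].astype(float),z,pr))
o=bot.observe();print(o["position"],o["tool_rot"],o["qpos"])
E
```

```text
clock: 19.6
position: [0.5752, 0.0068, 0.2517]
tool_rot: [-3.14, -0.0, 1.708]
force: [1.0, -0.7, -0.3]
grip_width: 0.047
clock: 20.2
position: [0.5854, 0.0715, 0.2528]
tool_rot: [-3.141, 0.001, 1.705]
force: [0.1, -1.9, -0.4]
grip_width: 0.0469
bottle_red 0.92 [323.0, 192.7, 34.8, 48.4] (array([0.5869199 , 0.07351095]), np.float64(0.9424610051993068))
vial 0.77 [294.5, 232.0, 26.7, 33.8] (array([0.57055243, 0.02604453]), np.float64(0.8723205964585274))
[0.58550962 0.07223849 0.25297276] [3.14157625e+00 1.36852338e-04 1.70566665e+00] [-0.49006834  0.55589133  0.3858183   1.76076679 -0.26138807  0.87559522
  0.14673015]
```

View pics/w10.png

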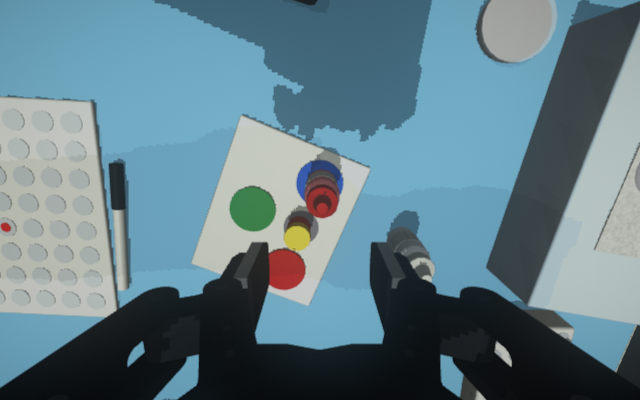

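```bash
python3 -m crank '{"travel":[[0.11,0.1,-2],[0.11,0.1,-5.5],[0.11,0.1,-9.5],[0.11,0.1,-12.5],[0.11,0.1,-14],[0.11,0.1,-14.65],[0.11,0.1,-14.65],[0.11,0.1,-14.65]],"rot":[[0,0,0],[0,0,0],[0,0,0],[0,0,0],[0,0,0],[0,0,0],[0,0,0],[0,0,0]]}'
python3 -m crank '{"travel":[[0,0,0],[0,0,0],[0,0,0],[0,0,0],[0,0,0]],"rot":[[0,0,0],[0,0,0],[0,0,0],[0,0,0],[0,0,0]]}' -1 25
python3 -m crank '{"travel":[[0,0,0.5],[0,0,2],[0,0,4.5],[0,0,7.5],[0,0,10],[0,0,11.5],[0,0,12],[0,0,12]],"rot":[[0,0,0],[0,0,0],[0,0,0],[0,0,0],[0,0,0],[0,0,0],[0,0,0],[0,0,0]]}'
python3 - <<'E'
from h import *
cm=bot.camera_model("wrist");im=bot.grab_frame("wrist");cv2.imwrite("pics/w11.png",im[:,:,::-1])
for c in("red","green","blue"):
    for b in blobs(im,c,600): print(c,b[0],b[1],ray(cm,b[1],.009)[:2])
E
```

```text
clock: 21.15
position: [0.5873, 0.0743, 0.1077]
tool_rot: [3.14, -0.0, 1.707]
force: [0.2, 0.7, -0.3]
grip_width: 0.0467
clock: 21.65
position: [0.5872, 0.0744, 0.1077]
tool_rot: [3.14, -0.0, 1.707]
force: [-2.2, -0.1, 8.5]
grip_width: 0.0291
clock: 22.45
position: [0.5866, 0.0745, 0.2268]
tool_rot: [3.141, -0.0, 1.707]
force: [1.0, -0.7, -0.6]
grip_width: 0.029
red 2988 [320.2 315.7] [ 0.60523234 -0.05244877]
green 1815 [244.6 219.1] [0.52215745 0.03847922]
blue 1901 [317.1 191.5] [0.58480427 0.07351911]
```

View pics/w11.png

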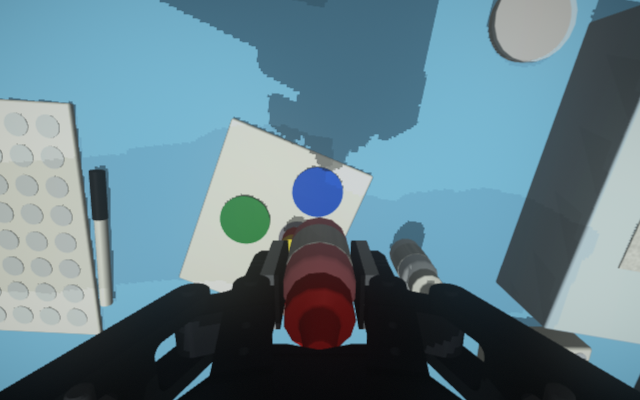

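```bash
python3 -m crank '{"travel":[[-0.3,-1,0],[-1,-3,0],[-2.1,-6.5,0],[-3.4,-10.5,0],[-4.9,-15,0],[-6.4,-19.5,0],[-7.9,-24,0],[-9.4,-28.5,0]],"rot":[[0,0,0],[0,0,0],[0,0,0],[0,0,0],[0,0,0],[0,0,0],[0,0,0],[0,0,0]]}'
python3 -m crank '{"travel":[[-1.4,-4.5,0],[-2.4,-7.8,0],[-3,-9.3,0],[-3.1,-9.6,0],[-3.1,-9.6,0],[-3.1,-9.6,0]],"rot":[[0,0,0],[0,0,0],[0,0,0],[0,0,0],[0,0,0],[0,0,0]]}'
```

```text
clock: 23.3
position: [0.4909, -0.2129, 0.2256]
tool_rot: [-3.14, -0.0, 1.707]
force: [0.6, -0.4, 0.1]
grip_width: 0.0289
clock: 23.9
position: [0.4618, -0.3057, 0.226]
tool_rot: [-3.141, -0.001, 1.708]
force: [0.4, 0.8, 0.3]
grip_width: 0.0291
```

```bash
python3 -m crank '{"travel":[[0,-0.2,-1],[0,-0.2,-3.5],[0,-0.2,-6.5],[0,-0.2,-9],[0,-0.2,-10.5],[0,-0.2,-11.5],[0,-0.2,-12.1],[0,-0.2,-12.25]],"rot":[[0,0,0],[0,0,0],[0,0,0],[0,0,0],[0,0,0],[0,0,0],[0,0,0],[0,0,0]]}'
python3 -m crank '{"travel":[[0,0,-0.05],[0,0,-0.05],[0,0,-0.05]],"rot":[[0,0,0],[0,0,0],[0,0,0]]}'
python3 -m crank '{"travel":[[0,0,0],[0,0,0],[0,0,0],[0,0,2],[0,0,5],[0,0,9],[0,0,13],[0,0,15]],"rot":[[0,0,0],[0,0,0],[0,0,0],[0,0,0],[0,0,0],[0,0,0],[0,0,0],[0,0,0]]}' 0.1
python3 - <<'E'
from h import *
im=bot.grab_frame("wrist");cv2.imwrite("pics/w12.png",im[:,:,::-1])
cm=bot.camera_model("wrist")
for t in("bottle_green","bottle_blue","bottle_red"):
  for x in bot.silhouettes("wrist",t)[:1]: print(x["box"],fit(cm,x["pixels"].astype(float),.004))
print(bot.observe()["position"])
E
```

```text
clock: 24.7
position: [0.4617, -0.3087, 0.1038]
tool_rot: [3.142, 0.0, 1.707]
force: [-0.4, -0.1, -0.4]
grip_width: 0.0289
clock: 25.0
position: [0.4619, -0.3088, 0.1039]
tool_rot: [3.141, 0.0, 1.707]
force: [-0.4, 0.6, -1.2]
grip_width: 0.029
clock: 25.8
position: [0.462, -0.3092, 0.2565]
tool_rot: [3.139, 0.002, 1.707]
force: [1.4, -0.5, -0.1]
grip_width: 0.0471
[390.5, 210.5, 46.4, 48.8] (array([ 0.53192609, -0.31670504]), np.float64(0.9565217391304348))
[467.3, 228.4, 60.4, 50.9] (array([ 0.6019953, -0.3232625]), np.float64(0.9644174699512079))
[319.4, 194.4, 36.3, 43.7] (array([ 0.46271332, -0.31068774]), np.float64(0.9410997204100653))
[ 0.46164921 -0.30850829  0.25334041]
```

View pics/w12.png

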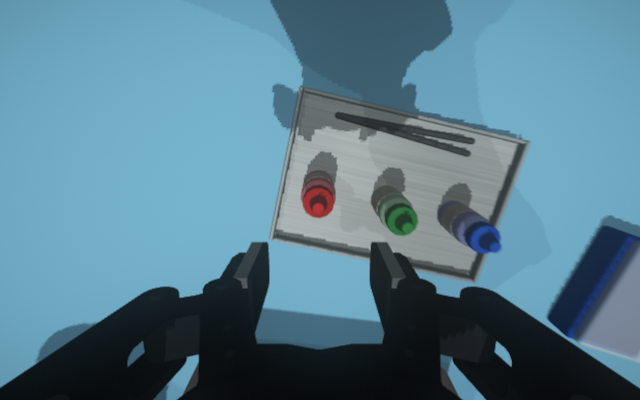

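```bash
python3 -m crank '{"travel":[[0.6,2,0],[1.7,5.5,0],[3.2,10,0],[4.6,14.5,0],[6,19,0],[7.5,23.5,0],[9,28,0],[10,31,0]],"rot":[[0,0,0],[0,0,0],[0,0,0],[0,0,0],[0,0,0],[0,0,0],[0,0,0],[0,0,0]]}'
python3 -m crank '{"travel":[[0.7,2,0],[1,2.7,0],[1,2.7,0],[1,2.7,0],[1,2.7,0]],"rot":[[0,0,0],[0,0,0],[0,0,0],[0,0,0],[0,0,0]]}'
python3 - <<'E'
from h import *
cm=bot.camera_model("wrist");im=bot.grab_frame("wrist");cv2.imwrite("pics/w13.png",im[:,:,::-1])
for x in bot.silhouettes("wrist","vial")[:1]: print(x["conf"],x["box"],fit(cm,x["pixels"].astype(float),.006,VIAL))
for c,z in(("yellow",.04),("red",.009),("green",.009),("blue",.009)):
    for b in blobs(im,c,300): print(c,b[0],b[1],ray(cm,b[1],z)[:2])
o=bot.observe();print(o["position"],o["tool_rot"])
E
```

```text
clock: 26.8
position: [0.5618, 0.0049, 0.2519]
tool_rot: [-3.14, -0.001, 1.71]
force: [0.0, -1.2, 0.9]
grip_width: 0.0471
clock: 27.3
position: [0.5713, 0.0268, 0.2533]
tool_rot: [-3.141, 0.0, 1.705]
force: [0.4, -0.6, 0.6]
grip_width: 0.0466
0.79 [319.4, 188.3, 28.4, 28.5] (array([0.57052998, 0.02636035]), np.float64(0.9590163934426229))
yellow 571 [318.3 192.4] [0.57030702 0.02607048]
red 1478 [301.6 230.8] [ 0.55975943 -0.02311845]
green 1709 [270.5 166.4] [0.5220109  0.03814232]
blue 1787 [340.5 138.8] [0.58493681 0.07319012]
[0.57143621 0.02721836 0.25342469] [-3.14152093e+00  1.52407307e-04  1.70565435e+00]
```

View pics/w13.png

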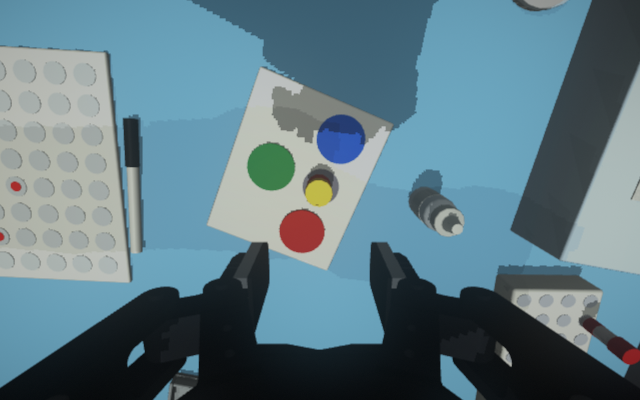

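```bash
python3 -m crank '{"travel":[[-0.1,-0.1,-2],[-0.1,-0.1,-5.5],[-0.1,-0.1,-9.5],[-0.1,-0.1,-13],[-0.1,-0.1,-15],[-0.1,-0.1,-16.2],[-0.1,-0.1,-16.7],[-0.1,-0.1,-16.85]],"rot":[[0,0,0],[0,0,0],[0,0,0],[0,0,0],[0,0,0],[0,0,0],[0,0,0],[0,0,0]]}'
python3 -m crank '{"travel":[[0,0,0],[0,0,0]],"rot":[[0,0,0],[0,0,0]]}'
python3 - <<'E'
from h import *
im=bot.grab_frame("wrist");cv2.imwrite("pics/w14.png",im[:,:,::-1])
im=bot.grab_frame("scene");cv2.imwrite("pics/s14.png",cv2.resize(im[130:280,220:420,::-1],None,fx=4,fy=4))
E
```

```text
clock: 28.2
position: [0.5708, 0.027, 0.0852]
tool_rot: [3.141, 0.0, 1.707]
force: [-0.0, 0.0, 0.8]
grip_width: 0.0467
clock: 28.4
position: [0.5711, 0.0274, 0.0858]
tool_rot: [3.14, -0.0, 1.707]
force: [0.2, -0.4, 0.0]
grip_width: 0.0472
```

View pics/w14.png

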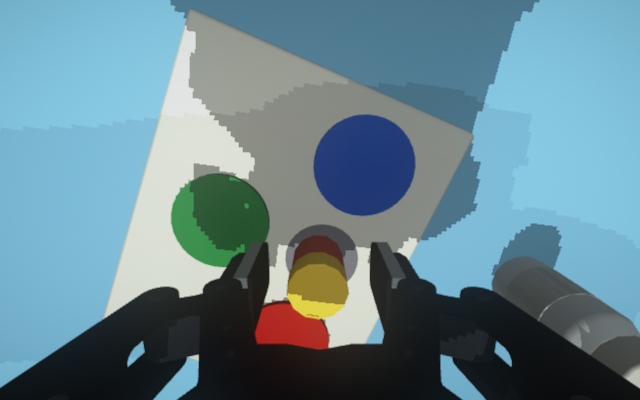

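View pics/s14.png

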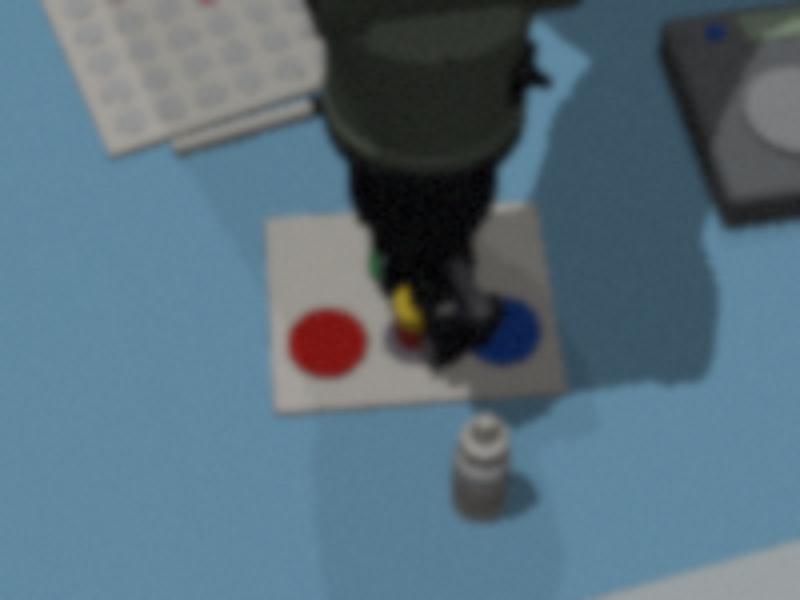

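```bash
python3 -m crank '{"travel":[[0,-0.1,0],[0,-0.1,0],[0,-0.1,0],[0,-0.1,0],[0,-0.1,0],[0,-0.1,0]],"rot":[[0,0,0],[0,0,0],[0,0,0],[0,0,0],[0,0,0],[0,0,0]]}' -1 25
python3 -m crank '{"travel":[[0,0,0.5],[0,0,2],[0,0,4.5],[0,0,7.5],[0,0,10],[0,0,11.5],[0,0,12],[0,0,12]],"rot":[[0,0,0],[0,0,0],[0,0,0],[0,0,0],[0,0,0],[0,0,0],[0,0,0],[0,0,0]]}'
python3 - <<'E'
from h import *
im=bot.grab_frame("wrist");cv2.imwrite("pics/w15.png",im[:,:,::-1])
E
```

```text
clock: 29.1
position: [0.5708, 0.0262, 0.0852]
tool_rot: [3.141, 0.0, 1.707]
force: [-0.8, -0.3, 5.3]
grip_width: 0.0238
clock: 29.9
position: [0.5708, 0.0264, 0.2058]
tool_rot: [3.14, -0.0, 1.707]
force: [0.1, -0.2, 0.2]
grip_width: 0.0238
```

View pics/w15.png

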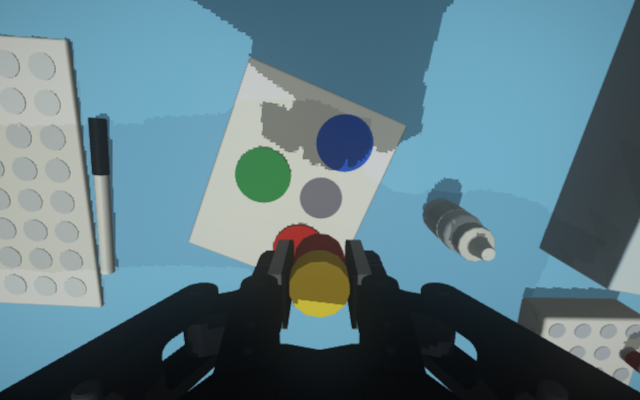

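```bash
python3 -m crank '{"travel":[[-0.2,0.8,0],[-0.6,2.5,0],[-1.2,5.5,0],[-2,9,0],[-3,13,0],[-4,16.5,0],[-4.9,19.5,0],[-5.5,21.5,0]],"rot":[[0,0,0],[0,0,0],[0,0,0],[0,0,0],[0,0,0],[0,0,0],[0,0,0],[0,0,0]]}'
python3 -m crank '{"travel":[[0,0,0],[0,0,0],[0,0,0]],"rot":[[0,0,0],[0,0,0],[0,0,0]]}'
python3 - <<'E'
from h import *
cm=bot.camera_model("wrist");im=bot.grab_frame("wrist");cv2.imwrite("pics/w16.png",im[:,:,::-1]);np.save("w16.npy",im);import pickle;pickle.dump(cm,open("w16.pkl","wb"))
it=bot.grab_frame("top");ct=bot.camera_model("top");np.save("t16.npy",it)
o=bot.observe();print(o["position"],o["tool_rot"])
E
```

```text
clock: 30.75
position: [0.514, 0.2442, 0.2039]
tool_rot: [-3.14, -0.0, 1.71]
force: [0.5, 0.5, 0.4]
grip_width: 0.0241
clock: 31.05
position: [0.5157, 0.2405, 0.2045]
tool_rot: [-3.141, 0.001, 1.706]
force: [0.3, -0.7, -0.0]
grip_width: 0.0236
[0.51582202 0.24034958 0.20470759] [-3.14126143e+00  4.59438901e-04  1.70569615e+00]
```

View pics/w16.png

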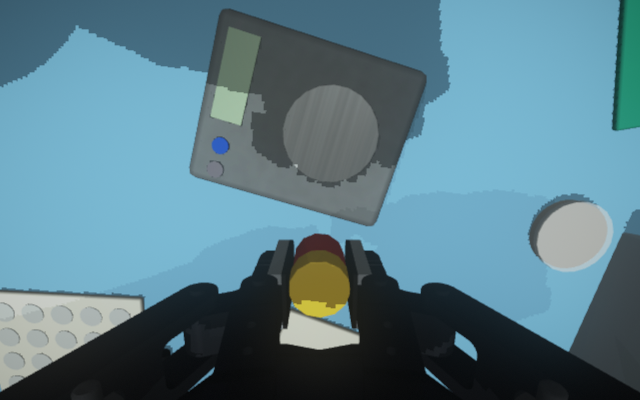

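Run:
```python
from h import *
import pickle
from scipy.optimize import least_squares
cm=pickle.load(open("w16.pkl","rb"));im=np.load("w16.npy")
a=np.linspace(0,2*np.pi,90)
def ext(p):
    q=proj(cm,np.c_[p[0]+.034*np.cos(a),p[1]+.034*np.sin(a),np.full(90,.04)]); return np.r_[q.min(0),q.max(0)]
r=least_squares(lambda p:ext(p)-np.array([283,85,378.5,183.5]),[.515,.291],diff_step=1e-4);print(r.x,r.fun)
q=proj(cm,np.c_[r.x[0]+.034*np.cos(a),r.x[1]+.034*np.sin(a),np.full(90,.04)])
v=im[:,:,::-1].copy();cv2.polylines(v,[np.int32(q*16+8)],True,(0,0,255),1,cv2.LINE_AA,4)
it=np.load("t16.npy");ct=bot.camera_model("top")
q=proj(ct,np.c_[r.x[0]+.034*np.cos(a),r.x[1]+.034*np.sin(a),np.full(90,.04)])
w=it[:,:,::-1].copy();cv2.polylines(w,[np.int32(q*16+8)],True,(0,0,255),1,cv2.LINE_AA,4)
cv2.imwrite("pics/pan.png",np.hstack([cv2.resize(v[70:220,230:420],None,fx=2,fy=2),cv2.resize(w[190:290,115:215],(300,300))]))
```

```text
[0.51642965 0.29235995] [-0.65877568 -0.06614765  0.65717759  0.13047165]
```

View pics/pan.png

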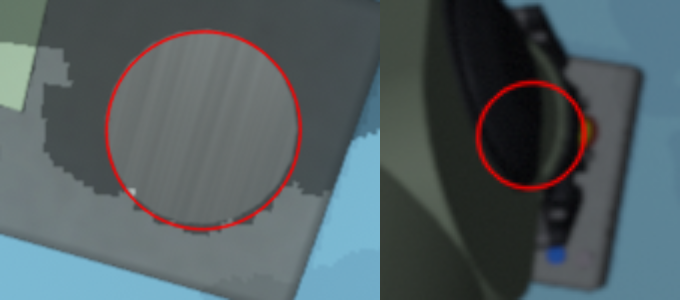

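```bash
python3 -m crank '{"travel":[[0,1,0],[0.06,3,0],[0.06,4.6,0],[0.06,5.2,0],[0.06,5.2,0],[0.06,5.2,0]],"rot":[[0,0,0],[0,0,0],[0,0,0],[0,0,0],[0,0,0],[0,0,0]]}'
python3 -m crank '{"travel":[[0,0,-1],[0,0,-3],[0,0,-5.5],[0,0,-7],[0,0,-7.8],[0,0,-8.2],[0,0,-8.4],[0,0,-8.4]],"rot":[[0,0,0],[0,0,0],[0,0,0],[0,0,0],[0,0,0],[0,0,0],[0,0,0],[0,0,0]]}'
```

```text
clock: 31.75
position: [0.5161, 0.293, 0.2048]
tool_rot: [-3.141, 0.001, 1.707]
force: [0.2, -0.2, 0.6]
grip_width: 0.0238
clock: 32.55
position: [0.5165, 0.2934, 0.1213]
tool_rot: [3.141, -0.0, 1.707]
force: [-0.6, -0.6, -0.8]
grip_width: 0.0236
```

```bash
python3 -m crank '{"travel":[[0,-0.1,-0.1],[0,-0.1,-0.18],[0,-0.1,-0.18]],"rot":[[0,0,0],[0,0,0],[0,0,0]]}'
python3 -m crank '{"travel":[[0,0,0],[0,0,0],[0,0,0],[0,0,1],[0,0,3],[0,0,6],[0,0,10],[0,0,13]],"rot":[[0,0,0],[0,0,0],[0,0,0],[0,0,0],[0,0,0],[0,0,0],[0,0,0],[0,0,0]]}' 0.1
python3 -m crank '{"travel":[[0,0,0],[0,0,0]],"rot":[[0,0,0],[0,0,0]]}'
python3 - <<'E'
from h import *
cm=bot.camera_model("wrist");im=bot.grab_frame("wrist");cv2.imwrite("pics/w17.png",im[:,:,::-1])
for x in bot.silhouettes("wrist","vial")[:1]: print(x["conf"],x["box"],fit(cm,x["pixels"].astype(float),.040,VIAL))
print(bot.observe()["position"])
E
```

```text
clock: 32.85
position: [0.5163, 0.2923, 0.1193]
tool_rot: [3.141, -0.0, 1.707]
force: [0.1, -1.0, 0.7]
grip_width: 0.0242
clock: 33.65
position: [0.5164, 0.2922, 0.2519]
tool_rot: [3.14, -0.001, 1.707]
force: [-0.2, 0.7, 0.6]
grip_width: 0.0469
clock: 33.85
position: [0.5162, 0.2924, 0.2499]
tool_rot: [3.141, -0.001, 1.707]
force: [-0.3, 0.1, -1.2]
grip_width: 0.0467
0.92 [318.3, 200.6, 33.8, 38.0] (array([0.51575801, 0.29232528]), np.float64(0.8841417441568233))
[0.51580571 0.29217411 0.2484798 ]
```

View pics/w17.png

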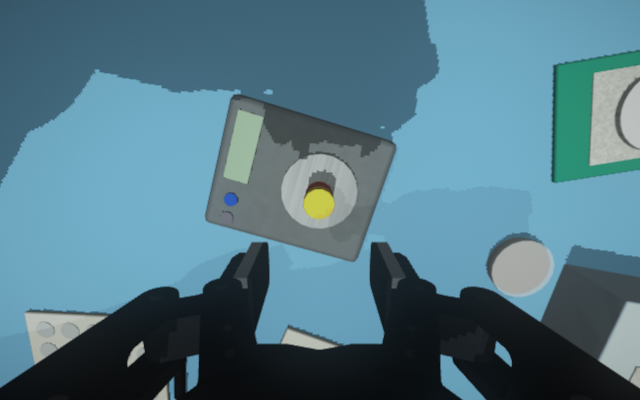

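```bash
python3 -m crank '{"travel":[[-0.2,-2,0],[-0.5,-6,0],[-0.9,-10.5,0],[-1.3,-15,0],[-1.7,-19.5,0],[-2.1,-24,0],[-2.5,-28.5,0],[-2.9,-33,0]],"rot":[[0,0,0],[0,0,0],[0,0,0],[0,0,0],[0,0,0],[0,0,0],[0,0,0],[0,0,0]]}'
python3 -m crank '{"travel":[[-0.4,-4.5,0],[-0.8,-9,0],[-1.2,-13.5,0],[-1.7,-18,0],[-2.1,-22,0],[-2.4,-25,0],[-2.5,-26.8,0],[-2.5,-27.1,0]],"rot":[[0,0,0],[0,0,0],[0,0,0],[0,0,0],[0,0,0],[0,0,0],[0,0,0],[0,0,0]]}'
python3 -m crank '{"travel":[[0,0,0],[0,0,0]],"rot":[[0,0,0],[0,0,0]]}'
python3 - <<'E'
from h import *
cm=bot.camera_model("wrist");im=bot.grab_frame("wrist");cv2.imwrite("pics/w18.png",im[:,:,::-1])
for t in("bottle_green","bottle_blue","bottle_red"):
  for x in bot.silhouettes("wrist",t)[:1]: print(t,x["box"],fit(cm,x["pixels"].astype(float),.004))
print(bot.observe()["position"])
E
```

```text
clock: 34.75
position: [0.4864, -0.0394, 0.2484]
tool_rot: [-3.14, 0.0, 1.707]
force: [0.5, -0.3, 0.3]
grip_width: 0.0471
clock: 35.55
position: [0.4611, -0.3108, 0.2482]
tool_rot: [-3.14, 0.0, 1.704]
force: [0.8, 0.5, 0.5]
grip_width: 0.0472
clock: 35.75
position: [0.4624, -0.3075, 0.2486]
tool_rot: [-3.141, -0.001, 1.708]
force: [0.1, 0.5, 0.4]
grip_width: 0.0467
bottle_green [393.8, 215.5, 50.1, 47.0] (array([ 0.52998484, -0.31564903]), np.float64(0.9522546419098143))
bottle_blue [470.9, 233.3, 65.9, 53.8] (array([ 0.60022083, -0.32214987]), np.float64(0.9555555555555556))
bottle_red [320.2, 198.5, 36.2, 47.2] (array([ 0.46155029, -0.30959277]), np.float64(0.9413287316652287))
[ 0.46250578 -0.30789108  0.24909973]
```

View pics/w18.png

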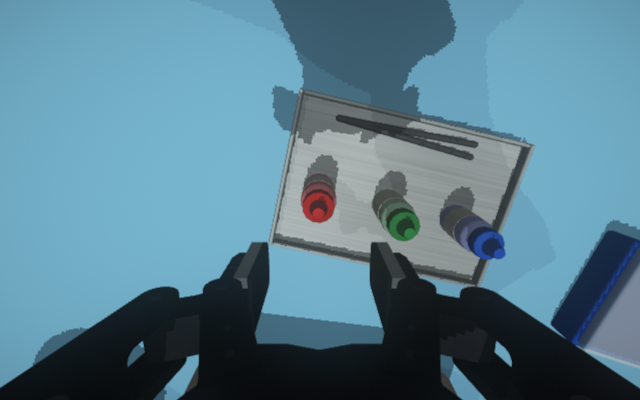

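```bash
python3 -m crank '{"travel":[[-0.05,-0.17,-2],[-0.05,-0.17,-5.5],[-0.05,-0.17,-9.5],[-0.05,-0.17,-12.5],[-0.05,-0.17,-14],[-0.05,-0.17,-14.7],[-0.05,-0.17,-14.7],[-0.05,-0.17,-14.7]],"rot":[[0,0,0],[0,0,0],[0,0,0],[0,0,0],[0,0,0],[0,0,0],[0,0,0],[0,0,0]]}'
python3 -m crank '{"travel":[[0,0,0],[0,0,0],[0,0,0],[0,0,0],[0,0,0]],"rot":[[0,0,0],[0,0,0],[0,0,0],[0,0,0],[0,0,0]]}' -1 25
python3 -m crank '{"travel":[[0,0,0.5],[0,0,2],[0,0,4.5],[0,0,7.5],[0,0,10],[0,0,11.5],[0,0,12],[0,0,12]],"rot":[[0,0,0],[0,0,0],[0,0,0],[0,0,0],[0,0,0],[0,0,0],[0,0,0],[0,0,0]]}'
```

```text
clock: 36.75
position: [0.4622, -0.3107, 0.1033]
tool_rot: [3.14, 0.001, 1.707]
force: [0.5, 0.0, -0.2]
grip_width: 0.0468
clock: 37.25
position: [0.4622, -0.3107, 0.1033]
tool_rot: [3.14, 0.001, 1.707]
force: [-1.7, 0.3, 9.6]
grip_width: 0.0292
clock: 38.05
position: [0.4619, -0.3104, 0.2231]
tool_rot: [3.14, 0.001, 1.707]
force: [-0.7, 0.7, -0.7]
grip_width: 0.0291
```

```bash
python3 -m crank '{"travel":[[0.3,0.8,0],[1,2.8,0],[2,6,0],[3.4,10,0],[4.9,14.5,0],[6.4,19,0],[7.8,23,0],[8.8,26,0]],"rot":[[0,0,0],[0,0,0],[0,0,0],[0,0,0],[0,0,0],[0,0,0],[0,0,0],[0,0,0]]}'
python3 -m crank '{"travel":[[0.7,2,0],[1,2.7,0],[1,2.7,0],[1,2.7,0],[1,2.7,0]],"rot":[[0,0,0],[0,0,0],[0,0,0],[0,0,0],[0,0,0]]}'
```

```text
clock: 38.85
position: [0.5499, -0.0467, 0.2211]
tool_rot: [-3.14, -0.001, 1.71]
force: [-0.6, -1.1, -0.2]
grip_width: 0.0289
clock: 39.35
position: [0.5593, -0.0248, 0.222]
tool_rot: [-3.141, 0.0, 1.705]
force: [0.1, -0.7, -0.7]
grip_width: 0.0288
```

```bash
python3 -m crank '{"travel":[[0,0,-1],[0,0,-3.5],[0,0,-6.5],[0,0,-8.5],[0,0,-10],[0,0,-10.8],[0,0,-11.1],[0,0,-11.1]],"rot":[[0,0,0],[0,0,0],[0,0,0],[0,0,0],[0,0,0],[0,0,0],[0,0,0],[0,0,0]]}'
python3 -m crank '{"travel":[[0,0,0],[0,0,0]],"rot":[[0,0,0],[0,0,0]]}'
python3 - <<'E'
from h import *
im=bot.grab_frame("wrist");cv2.imwrite("pics/w19.png",im[:,:,::-1])
E
```

```text
clock: 40.15
position: [0.5599, -0.0236, 0.1113]
tool_rot: [3.141, 0.0, 1.707]
force: [0.2, 0.2, -0.5]
grip_width: 0.0287
clock: 40.35
position: [0.56, -0.0234, 0.1118]
tool_rot: [3.141, 0.0, 1.707]
force: [-0.4, -0.2, -0.4]
grip_width: 0.0289
```

View pics/w19.png

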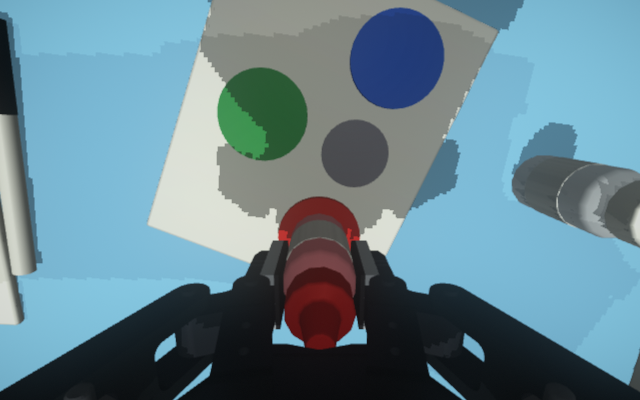

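Red sits centred over the red pad (≈(319,235)). I'll lower it the last 3 mm and release.

```bash
python3 -m crank '{"travel":[[0,0,-0.15],[0,0,-0.3],[0,0,-0.3],[0,0,-0.3]],"rot":[[0,0,0],[0,0,0],[0,0,0],[0,0,0]]}'
python3 -m crank '{"travel":[[0,0,0],[0,0,0],[0,0,0],[0,0,2],[0,0,5],[0,0,9],[0,0,13],[0,0,15]],"rot":[[0,0,0],[0,0,0],[0,0,0],[0,0,0],[0,0,0],[0,0,0],[0,0,0],[0,0,0]]}' 0.1
python3 - <<'E'
from h import *
cm=bot.camera_model("wrist");im=bot.grab_frame("wrist");cv2.imwrite("pics/w20.png",im[:,:,::-1])
for t in("bottle_red",):
  for x in bot.silhouettes("wrist",t)[:1]: print(t,x["box"],fit(cm,x["pixels"].astype(float),.009))
print(bot.observe()["position"])
E
```

```text
clock: 40.8
position: [0.5598, -0.0234, 0.1083]
tool_rot: [3.141, -0.0, 1.707]
force: [-2.3, -0.0, 4.2]
grip_width: 0.0289
clock: 41.6
position: [0.5603, -0.0237, 0.2611]
tool_rot: [3.139, 0.0, 1.707]
force: [-0.1, -0.0, -1.0]
grip_width: 0.0468
bottle_red [316.6, 192.0, 36.9, 44.6] (array([ 0.55873387, -0.022089  ]), np.float64(0.9371185500277418))
[ 0.56065415 -0.02344887  0.26079778]
```

View pics/w20.png

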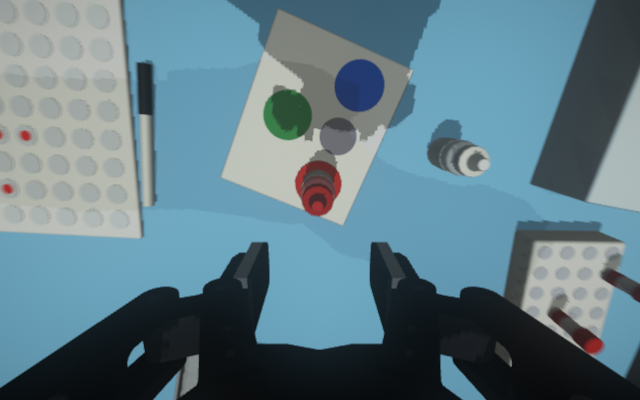

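```bash
python3 -m crank '{"travel":[[0.3,-2,0],[0.8,-5.5,0],[1.4,-10,0],[2,-14.5,0],[2.6,-19,0],[3.2,-23.5,0],[3.7,-27,0],[4,-29.2,0]],"rot":[[0,0,0],[0,0,0],[0,0,0],[0,0,0],[0,0,0],[0,0,0],[0,0,0],[0,0,0]]}'
python3 -m crank '{"travel":[[0,-0.5,0],[0,-0.5,0],[0,-0.5,0]],"rot":[[0,0,0],[0,0,0],[0,0,0]]}'
python3 - <<'E'
from h import *
cm=bot.camera_model("wrist");im=bot.grab_frame("wrist");cv2.imwrite("pics/w21.png",im[:,:,::-1])
for t in("bottle_green","bottle_blue"):
  for x in bot.silhouettes("wrist",t)[:1]: print(t,x["box"],fit(cm,x["pixels"].astype(float),.004))
print(bot.observe()["position"])
E
```

```text
clock: 42.5
position: [0.5989, -0.3185, 0.2568]
tool_rot: [-3.14, 0.0, 1.705]
force: [-1.0, 0.4, -0.4]
grip_width: 0.0471
clock: 42.8
position: [0.5998, -0.3191, 0.2575]
tool_rot: [-3.141, -0.001, 1.708]
force: [-1.1, 1.4, -0.6]
grip_width: 0.0468
bottle_green [240.4, 179.6, 45.6, 44.4] (array([ 0.53029497, -0.31591056]), np.float64(0.95864898989899))
bottle_blue [318.3, 198.9, 36.4, 46.8] (array([ 0.59993613, -0.3221439 ]), np.float64(0.9481836621796054))
[ 0.60006688 -0.31910379  0.25806341]
```

View pics/w21.png

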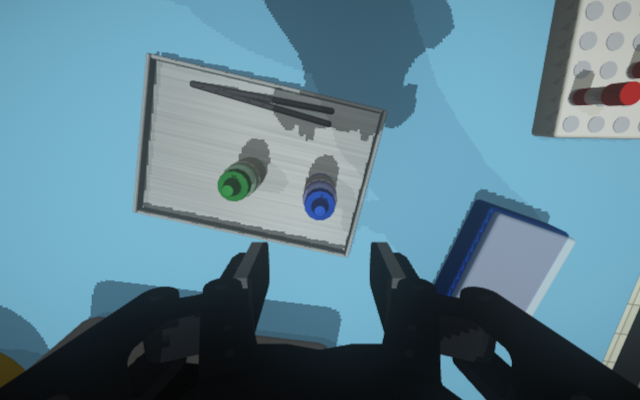

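```bash
python3 -m crank '{"travel":[[0.05,-0.23,-2],[0.05,-0.23,-5.5],[0.05,-0.23,-9.5],[0.05,-0.23,-12.8],[0.05,-0.23,-14.7],[0.05,-0.23,-15.5],[0.05,-0.23,-15.5],[0.05,-0.23,-15.5]],"rot":[[0,0,0],[0,0,0],[0,0,0],[0,0,0],[0,0,0],[0,0,0],[0,0,0],[0,0,0]]}'
python3 -m crank '{"travel":[[0,0,0],[0,0,0],[0,0,0],[0,0,0],[0,0,0]],"rot":[[0,0,0],[0,0,0],[0,0,0],[0,0,0],[0,0,0]]}' -1 25
python3 -m crank '{"travel":[[0,0,0.5],[0,0,2],[0,0,4.5],[0,0,7.5],[0,0,10],[0,0,11.5],[0,0,12.5],[0,0,12.5]],"rot":[[0,0,0],[0,0,0],[0,0,0],[0,0,0],[0,0,0],[0,0,0],[0,0,0],[0,0,0]]}'
```

```text
clock: 43.75
position: [0.6008, -0.323, 0.1046]
tool_rot: [3.14, 0.001, 1.707]
force: [-0.4, -1.0, 0.5]
grip_width: 0.0466
clock: 44.25
position: [0.6008, -0.323, 0.1046]
tool_rot: [3.14, 0.001, 1.707]
force: [-1.4, 1.4, 8.2]
grip_width: 0.0289
clock: 45.05
position: [0.6005, -0.3228, 0.2293]
tool_rot: [3.14, 0.001, 1.707]
force: [-0.1, 0.5, -0.7]
grip_width: 0.0289
```

```bash
python3 -m crank '{"travel":[[-0.1,1,0],[-0.2,3,0],[-0.3,6.5,0],[-0.5,11,0],[-0.7,15.5,0],[-0.9,20,0],[-1.1,24.5,0],[-1.3,29,0]],"rot":[[0,0,0],[0,0,0],[0,0,0],[0,0,0],[0,0,0],[0,0,0],[0,0,0],[0,0,0]]}'
python3 -m crank '{"travel":[[-0.1,4.5,0],[-0.2,8,0],[-0.3,10,0],[-0.3,10.5,0],[-0.3,10.5,0],[-0.3,10.5,0]],"rot":[[0,0,0],[0,0,0],[0,0,0],[0,0,0],[0,0,0],[0,0,0]]}'
```

```text
clock: 45.85
position: [0.5861, -0.0301, 0.227]
tool_rot: [-3.14, -0.0, 1.708]
force: [1.5, 0.4, 0.6]
grip_width: 0.029
clock: 46.45
position: [0.584, 0.0712, 0.2277]
tool_rot: [-3.141, 0.001, 1.706]
force: [-0.4, -0.3, -0.0]
grip_width: 0.0291
```

```bash
python3 -m crank '{"travel":[[0,0.07,-1],[0,0.07,-3.5],[0,0.07,-6.5],[0,0.07,-8.5],[0,0.07,-10],[0,0.07,-11],[0,0.07,-11.5],[0,0.07,-11.6]],"rot":[[0,0,0],[0,0,0],[0,0,0],[0,0,0],[0,0,0],[0,0,0],[0,0,0],[0,0,0]]}'
python3 -m crank '{"travel":[[0,0,0],[0,0,0]],"rot":[[0,0,0],[0,0,0]]}'
python3 - <<'E'
from h import *
im=bot.grab_frame("wrist");cv2.imwrite("pics/w22.png",im[:,:,::-1])
E
```

```text
clock: 47.25
position: [0.5843, 0.0728, 0.112]
tool_rot: [3.142, 0.0, 1.707]
force: [-0.6, 0.1, 0.6]
grip_width: 0.0294
clock: 47.45
position: [0.5845, 0.0731, 0.1128]
tool_rot: [3.141, -0.0, 1.707]
force: [-0.4, 0.0, -0.6]
grip_width: 0.0292
```

View pics/w22.png

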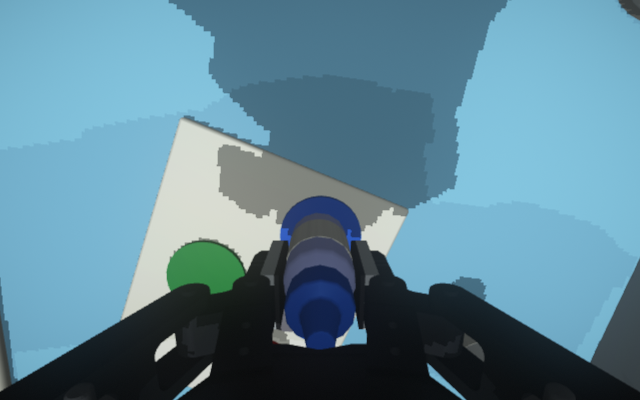

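Blue is centred over its pad; I'll lower it 3 mm and release.

```bash
python3 -m crank '{"travel":[[0,0,-0.15],[0,0,-0.28],[0,0,-0.28],[0,0,-0.28]],"rot":[[0,0,0],[0,0,0],[0,0,0],[0,0,0]]}'
python3 -m crank '{"travel":[[0,0,0],[0,0,0],[0,0,0],[0,0,2],[0,0,5],[0,0,9],[0,0,13],[0,0,15]],"rot":[[0,0,0],[0,0,0],[0,0,0],[0,0,0],[0,0,0],[0,0,0],[0,0,0],[0,0,0]]}' 0.1
python3 - <<'E'
from h import *
cm=bot.camera_model("wrist");im=bot.grab_frame("wrist");cv2.imwrite("pics/w23.png",im[:,:,::-1])
for t in("bottle_red","bottle_blue"):
  for x in bot.silhouettes("wrist",t)[:1]: print(t,x["box"],fit(cm,x["pixels"].astype(float),.009))
print(bot.observe()["position"])
E
```

```text
clock: 47.9
position: [0.5844, 0.0731, 0.1096]
tool_rot: [3.141, -0.0, 1.707]
force: [-1.9, -0.5, 6.3]
grip_width: 0.029
clock: 48.7
position: [0.5849, 0.0728, 0.2624]
tool_rot: [3.138, -0.0, 1.707]
force: [0.0, -1.0, -0.9]
grip_width: 0.0471
bottle_red [279.9, 288.6, 33.7, 63.5] (array([ 0.5601011 , -0.02254811]), np.float64(0.888716938660664))
[0.58454136 0.07319466 0.26027673]
```

View pics/w23.png

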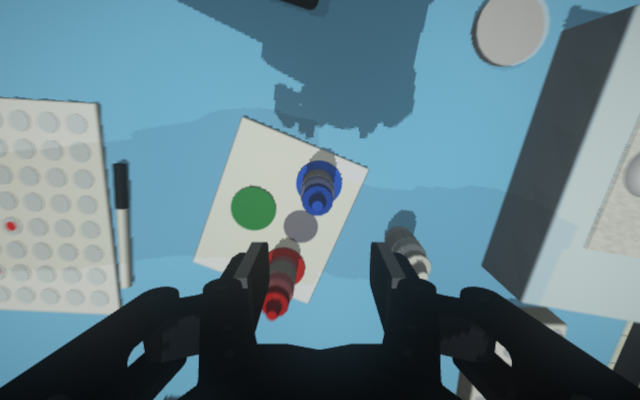

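```bash
python3 -m crank '{"travel":[[-0.3,-2,0],[-0.8,-6,0],[-1.4,-10.5,0],[-2,-15,0],[-2.6,-19.5,0],[-3.2,-24,0],[-3.8,-28.5,0],[-4.4,-33,0]],"rot":[[0,0,0],[0,0,0],[0,0,0],[0,0,0],[0,0,0],[0,0,0],[0,0,0],[0,0,0]]}'
python3 -m crank '{"travel":[[-0.6,-3.6,0],[-0.9,-5.6,0],[-0.9,-5.8,0],[-0.9,-5.8,0],[-0.9,-5.8,0]],"rot":[[0,0,0],[0,0,0],[0,0,0],[0,0,0],[0,0,0]]}'
python3 - <<'E'
from h import *
cm=bot.camera_model("wrist");im=bot.grab_frame("wrist");cv2.imwrite("pics/w24.png",im[:,:,::-1])
for t in("bottle_green",):
  for x in bot.silhouettes("wrist",t)[:1]: print(t,x["box"],fit(cm,x["pixels"].astype(float),.004))
print(bot.observe()["position"])
E
```

```text
clock: 49.65
position: [0.5394, -0.2585, 0.258]
tool_rot: [-3.14, -0.001, 1.707]
force: [0.7, 0.1, -0.2]
grip_width: 0.0471
clock: 50.15
position: [0.5315, -0.3137, 0.2586]
tool_rot: [-3.141, -0.001, 1.708]
force: [0.6, -0.5, -0.2]
grip_width: 0.0468
bottle_green [317.5, 195.6, 34.3, 45.9] (array([ 0.53026765, -0.31553444]), np.float64(0.9582794904928927))
[ 0.53166545 -0.31369536  0.25897891]
```

View pics/w24.png

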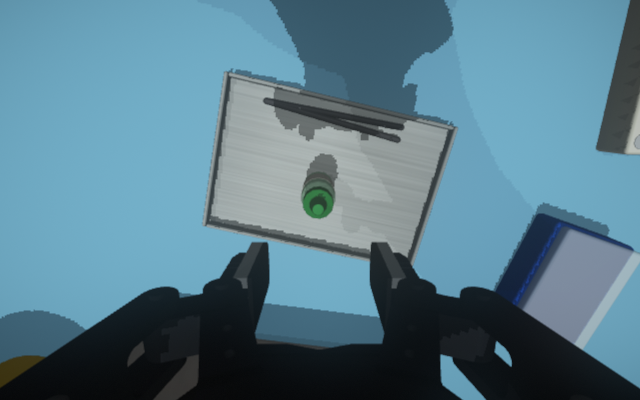

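```bash
python3 -m crank '{"travel":[[-0.08,-0.15,-2],[-0.08,-0.15,-5.5],[-0.08,-0.15,-9.5],[-0.08,-0.15,-12.8],[-0.08,-0.15,-14.7],[-0.08,-0.15,-15.6],[-0.08,-0.15,-15.6],[-0.08,-0.15,-15.6]],"rot":[[0,0,0],[0,0,0],[0,0,0],[0,0,0],[0,0,0],[0,0,0],[0,0,0],[0,0,0]]}'
python3 -m crank '{"travel":[[0,0,0],[0,0,0],[0,0,0],[0,0,0],[0,0,0]],"rot":[[0,0,0],[0,0,0],[0,0,0],[0,0,0],[0,0,0]]}' -1 25
python3 -m crank '{"travel":[[0,0,0.5],[0,0,2],[0,0,4.5],[0,0,7.5],[0,0,10],[0,0,11.5],[0,0,12.5],[0,0,12.5]],"rot":[[0,0,0],[0,0,0],[0,0,0],[0,0,0],[0,0,0],[0,0,0],[0,0,0],[0,0,0]]}'
```

```text
clock: 51.05
position: [0.5309, -0.3165, 0.1043]
tool_rot: [3.141, 0.001, 1.707]
force: [-0.2, 0.7, 0.6]
grip_width: 0.047
clock: 51.55
position: [0.5309, -0.3167, 0.1046]
tool_rot: [3.14, 0.001, 1.707]
force: [-1.3, 0.6, 6.2]
grip_width: 0.0288
clock: 52.35
position: [0.5307, -0.3166, 0.2294]
tool_rot: [3.14, 0.001, 1.707]
force: [-0.8, -0.4, -1.7]
grip_width: 0.0293
```

```bash
python3 -m crank '{"travel":[[0,1,0],[-0.1,3,0],[-0.2,6.5,0],[-0.3,11,0],[-0.4,15.5,0],[-0.5,20,0],[-0.6,24.5,0],[-0.7,29,0]],"rot":[[0,0,0],[0,0,0],[0,0,0],[0,0,0],[0,0,0],[0,0,0],[0,0,0],[0,0,0]]}'
python3 -m crank '{"travel":[[-0.1,3.5,0],[-0.2,5.7,0],[-0.2,6.3,0],[-0.2,6.3,0],[-0.2,6.3,0]],"rot":[[0,0,0],[0,0,0],[0,0,0],[0,0,0],[0,0,0]]}'
```

```text
clock: 53.15
position: [0.5224, -0.0241, 0.2273]
tool_rot: [-3.14, -0.0, 1.707]
force: [1.4, 0.7, -0.3]
grip_width: 0.0289
clock: 53.65
position: [0.5212, 0.0355, 0.2279]
tool_rot: [-3.141, 0.001, 1.706]
force: [0.2, -1.1, 0.2]
grip_width: 0.0288
```

```bash
python3 -m crank '{"travel":[[0.05,0.1,-1],[0.05,0.1,-3.5],[0.05,0.1,-6.5],[0.05,0.1,-8.5],[0.05,0.1,-10],[0.05,0.1,-11],[0.05,0.1,-11.5],[0.05,0.1,-11.6]],"rot":[[0,0,0],[0,0,0],[0,0,0],[0,0,0],[0,0,0],[0,0,0],[0,0,0],[0,0,0]]}'
python3 -m crank '{"travel":[[0,0,0],[0,0,0]],"rot":[[0,0,0],[0,0,0]]}'
python3 - <<'E'
from h import *
im=bot.grab_frame("wrist");cv2.imwrite("pics/w25.png",im[:,:,::-1])
E
```

```text
clock: 54.45
position: [0.5218, 0.0371, 0.1119]
tool_rot: [-3.141, 0.0, 1.706]
force: [-0.5, 0.6, -0.7]
grip_width: 0.0288
clock: 54.65
position: [0.5222, 0.0375, 0.1128]
tool_rot: [3.141, -0.0, 1.707]
force: [0.1, 0.4, -0.8]
grip_width: 0.0288
```

View pics/w25.png

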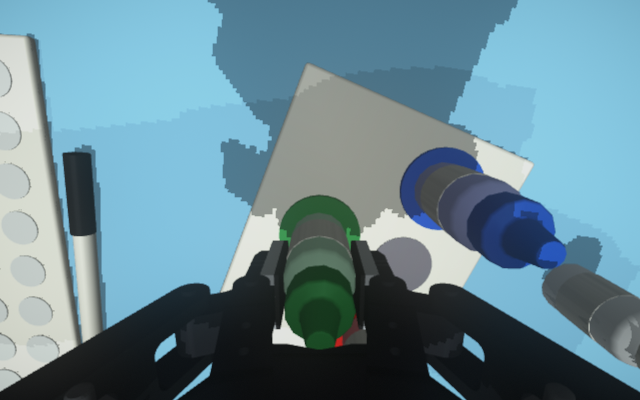

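```bash
python3 -m crank '{"travel":[[0,0,-0.15],[0,0,-0.28],[0,0,-0.28],[0,0,-0.28]],"rot":[[0,0,0],[0,0,0],[0,0,0],[0,0,0]]}'
python3 -m crank '{"travel":[[0,0,0],[0,0,0],[0,0,0],[0,0,2],[0,0,5],[0,0,9],[0,0,13],[0,0,15]],"rot":[[0,0,0],[0,0,0],[0,0,0],[0,0,0],[0,0,0],[0,0,0],[0,0,0],[0,0,0]]}' 0.05
python3 -m crank '{"travel":[[-1,-2,0],[-3,-6,0],[-5,-10,1],[-6,-14,2],[-6,-18,3],[-6,-20,3],[-6,-20,3],[-6,-20,3]],"rot":[[0,0,0],[0,0,0],[0,0,0],[0,0,0],[0,0,0],[0,0,0],[0,0,0],[0,0,0]]}'
python3 - <<'E'
from h import *
P={"red":(.5598,-.0231),"green":(.522,.0381),"blue":(.5849,.0732)}
for c in("top","scene"):
  im=bot.grab_frame(c);cm=bot.camera_model(c);cv2.imwrite(f"pics/{c}26.png",im[:,:,::-1])
  for t,z,pr in(("bottle_red",.009,BOT),("bottle_green",.009,BOT),("bottle_blue",.009,BOT),("bottle_white",0,BOT),("vial",.04,VIAL)):
    for x in bot.silhouettes(c,t)[:1]:
      p,i=fit(cm,x["pixels"].astype(float),z,pr); print(c,t,round(x["conf"],2),p.round(4),round(i,2))
print(bot.observe()["position"])
im=bot.grab_frame("top")
cv2.imwrite("pics/t26c.png",np.hstack([cv2.resize(im[130:270,245:365,::-1],None,fx=3.5,fy=3.5),cv2.resize(im[200:290,125:205,::-1],(380,490))[:490]]))
E
```

```text
clock: 55.1
position: [0.522, 0.0376, 0.1096]
tool_rot: [3.141, -0.0, 1.707]
force: [0.1, -0.5, 2.6]
grip_width: 0.0289
clock: 55.9
position: [0.5225, 0.0373, 0.2624]
tool_rot: [3.139, -0.0, 1.707]
force: [0.6, -1.3, -1.0]
grip_width: 0.0449
clock: 56.7
position: [0.4618, -0.1624, 0.2893]
tool_rot: [-3.141, -0.0, 1.706]
force: [-0.6, 0.7, 0.2]
grip_width: 0.0449
top bottle_red 0.48 [ 0.5599 -0.0229] 0.92
top bottle_green 0.47 [0.5207 0.0378] 0.92
top bottle_blue 0.51 [ 0.5523 -0.0152] 0.25
top bottle_white 0.66 [0.6783 0.0234] 0.95
top vial 0.66 [0.5163 0.2898] 0.7
scene bottle_red 0.62 [ 0.5596 -0.0228] 0.91
scene bottle_green 0.56 [0.5209 0.0384] 0.93
scene bottle_blue 0.7 [ 0.5822 -0.2974] 0.07
scene bottle_white 0.75 [0.6776 0.0224] 0.92
scene vial 0.6 [0.516  0.2932] 0.81
[ 0.46191615 -0.16241935  0.28948302]
```

View pics/t26c.png

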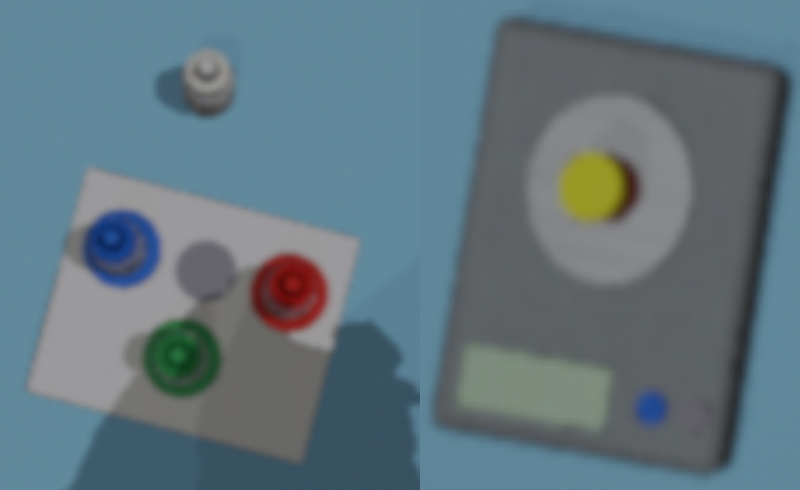

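View pics/scene26.png

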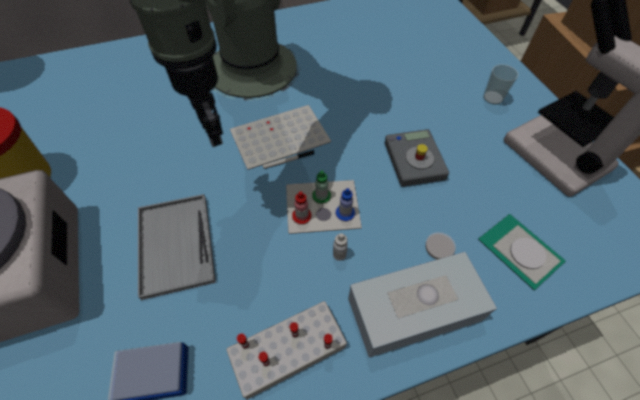

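Run:
```python
from h import *
for c in("top","scene"):
  im=bot.grab_frame(c);cm=bot.camera_model(c)
  e=proj(cm,[[.5849,.0732,.009+.07]])[0]
  hsv=cv2.cvtColor(im,cv2.COLOR_RGB2HSV)
  for x in bot.silhouettes(c,"bottle_blue"): print(c,round(x["conf"],2),x["box"],fit(cm,x["pixels"].astype(float),.009)[0].round(4))
  # blobs for nozzle/cap: expected projected silhouette box
  s=sil(cm,[.5849,.0732,.009],BOT)>.5; v,u=np.nonzero(s); print("expected box",[(u.min()+u.max())/2,(v.min()+v.max())/2,np.ptp(u)+1,np.ptp(v)+1])
  for col,p in(("blue",(.5849,.0732)),("green",(.522,.0381)),("red",(.5598,-.0231))):
    w=im[:,:,::-1].copy()
    s=(sil(cm,[p[0],p[1],.009],BOT)>.5).astype(np.uint8); cn,_=cv2.findContours(s,cv2.RETR_EXTERNAL,cv2.CHAIN_APPROX_NONE)
    if col=="blue": W=w
    cv2.drawContours(W,cn,-1,(0,255,255),1)
  q=proj(cm,[[.555,.03,.03]])[0].astype(int)
  cv2.imwrite(f"pics/ov_{c}.png",cv2.resize(W[q[1]-45:q[1]+45,q[0]-50:q[0]+50],None,fx=5,fy=5,interpolation=cv2.INTER_NEAREST))
```

```text
top 0.72 [277.6, 198.2, 14.9, 13.8] [0.5838 0.0738]
top 0.38 [328.7, 212.6, 17.6, 12.1] [ 0.5584 -0.0227]
expected box [np.float64(278.0), np.float64(199.5), np.int64(17), np.int64(18)]
scene 0.62 [345.9, 201.9, 13.9, 28.6] [0.5843 0.074 ]
expected box [np.float64(346.0), np.float64(202.5), np.int64(15), np.int64(30)]
```

View pics/ov_top.png

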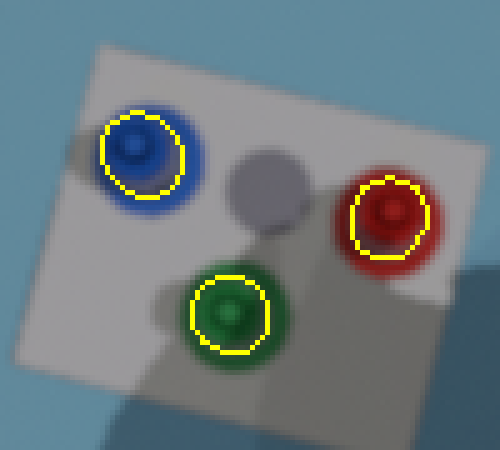

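View pics/ov_scene.png

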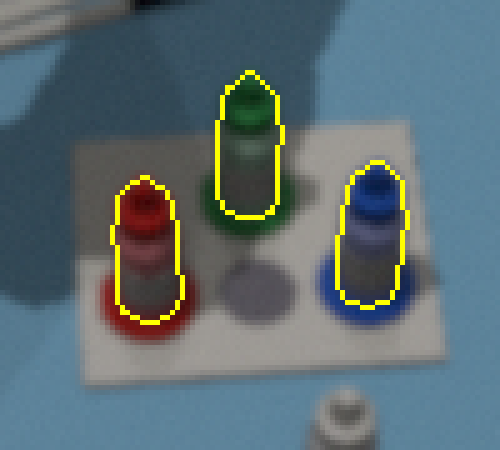

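All three bottles line up with the outlines expected at their pad centres, to within about 2 mm. Handing in.

```bash
python3 -c "
from workcell import bot
print(bot.job_done())"
```

```text
the job is handed in; nothing more can be done
None
```

The job is done and handed in at about 57–58 s of the 138 s allowed. I stood blue, green and red in the tray, then the vial on the scale's pan, then each bottle back on the pad of its own colour.

- **Bottles:** in the last top and scene pictures all three stand upright, about 1–2 mm from their pad centres. The limit is 10 mm.
- **Vial:** it stands within about 1 mm of the pan's centre by the wrist and scene cameras. The top camera said 2.6 mm, on a poorer outline fit. The limit is 15 mm.
- **White bottle:** it reads within 2 mm of where it started.
- **Gripper:** it is open and held clear of everything.

Two checks disagreed or went wrong along the way:

- **Blue bottle:** the network's first look for it at the end pointed at something else. A second look found it within about 1 mm in both cameras.
- **Last joint:** while turning the gripper for the green bottle I brought it close to its limit (2.43 of 2.52 rad), so I turned it back before gripping.

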